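Set up the dresser caddy: click the ring post on and load the toys

TASK

The clamp-on caddy has been washed: push the white post fully home over the grey stub at the caddy's end, turned so that the red spring button snaps out through the hole in the post, and only then thread every toy ring lying on the dresser down over the post. Put the navy star teether and the orange rattle in the caddy's long bay and stand the glass jar in its short bay, never tipping it over. Leave the other things on the dresser where they are.

Things in the scene. Friction and masses are not known exactly. Their poses are not given: they have to be found in the camera images.
- caddy: mint plastic caddy clamped to the dresser's far edge, fixed. Origin on the dresser's surface under the middle of its tray; x away from the robot, y to the robot's left, z up, yaw within 3 degrees. Tray outside 125 (x) by 340 (y) by 65 high, walls and floor 4. A divider 58 high at y -72 parts a short jar bay (-y end) from a long toy bay. Past the +y end a 15 high tongue (78 by 92) carries the stub.
- stub (a point): foot of the grey upright stub on its axis, at the tongue's upper face (caddy x 0, y 215, z 15); axes as the caddy's. The stub is 34 in diameter and 52 high, its last 10 tapering to 20. The post is home when its origin is here. The red spring button sticks out of the stub towards the caddy's +x, 30 above this point; a red mark on the tongue lies under it.
- button (a joint): travel of the spring button into the stub in m: 0 out (at the start, and once snapped through the post's hole), 0.003 or more while the post's wall holds it in, at most 0.0075. Button: 10 wide, from 5 below to 9 above its centre height, tip 23.5 from the stub's axis; sloped upper side, so a post sliding down presses it in with some 2 to 10 N of push.
- toy_bay (a point): middle of the inner floor of the long toy bay (117 by 236, walls 61 above this floor); axes as the caddy's
- jar_bay (a point): middle of the inner floor of the short jar bay (117 by 92, outer walls 61 above this floor); axes as the caddy's
- post: white plastic ring post, loose, standing upright, 159 high, 160 g. Origin: centre of its underside, z up. From the bottom: foot bead 60 in diameter, 8 high; hollow socket 46 outside, 37 inside (41 at the mouth), open below, 55 deep; collar 62 in diameter from 55 to 61, on which the rings rest; solid shaft 30 in diameter from 61 to 149, tapering to 18 at 159.
- post_top (a point): centre of the post's upper end, 159 above its origin
- ring_wood: beechwood ring, 68 outside, hole 38, 16 thick, lying flat; origin: centre of its underside, z along its axis; 45 g. May be absent.
- ring_sage: sage green ring, same form, origin and mass. May be absent.
- ring_ochre: ochre yellow ring, same form, origin and mass. May be absent.
- ring_pink: pink ring, same form, origin and mass. May be absent.
- star: navy five-armed star teether, 88 across, 16 thick, lying flat, with a round grip knob 27 in diameter in its middle up to 36 above its underside; origin: centre of its underside, z up; 60 g
- rattle: orange dumbbell rattle lying along its x, 132 long: two rounded square heads 40 by 40, each 36 long, at its ends, joined by a bar 20 in diameter, 60 long, whose axis is 20 above the surface; origin: middle of its length, at its underside as it lies at the start, z up; 80 g
- jar: lidded glass jar standing upright, 66 in diameter, 86 high; the steel lid, 62 in diameter, is the top 18; origin: centre of its underside, z up; 220 g
- spoon: bystander: steel spoon 150 long and up to 30 wide, lying along its x; origin at its middle
- lotion: bystander: cream-coloured bottle, 52 in diameter, 140 high; origin under its centre, z up
- hairbrush: bystander: baby hairbrush 170 long, 48 wide, wood with pale bristles, lying along its x, bristles down; origin under its middle
- powder: bystander: pink can 60 in diameter, 120 high; origin under its centre
- cream: bystander: white pot 68 in diameter, 50 high; origin under its centre
- dummy_case: bystander: sage green box 70 by 55 by 35; origin under its centre
- post_hole (a point): centre of the hole for the button in the post's socket wall: on the post's +x side, 23 from its axis, 31 above its underside; 15 wide, 19 high. A red mark on the collar lies above it. The button pops through if the hole is within about 8 degrees of it when the post is home.
Mind the look-alikes: they are no part of the job. There is more than one size of the rattle; the job needs the larger.

How it is judged:
On the way, in this order (a step that is already met when the one before it is completed fails the run):
1. the post is fully home on the stub and the spring button has snapped out through its hole (z of post in the frame of stub below 0.004 m and horizontal distance between post and stub below 0.004 m and angle between the z axis of post and the z axis of stub, either way round below 0.1 rad and value of joint button below 0.0015 m), for 0.2 s.
2. every ring present is threaded on the locked post, down on the collar or on the ring below (all of step 1 and horizontal distance between each of ring_wood, ring_sage, ring_ochre, ring_pink and stub below 0.01 m and z of ring_wood in the frame of post between 0.056 and 0.135 m and angle between the z axis of each of ring_wood, ring_sage, ring_ochre, ring_pink and the z axis of post, either way round below 0.2 rad and z of ring_sage in the frame of post between 0.056 and 0.135 m and z of ring_ochre in the frame of post between 0.056 and 0.135 m and z of ring_pink in the frame of post between 0.056 and 0.135 m), for 0.2 s.
At the end, for the whole second after the job is handed in: Post home on the stub within 4 mm, button out (under 1.5 mm); every ring present on its shaft above the collar, flat within 11 degrees; star and rattle inside the long bay below its rim; jar upright on the short bay's floor; all released and at rest (all of step 2 and x of star in the frame of toy_bay between -0.06 and 0.06 m and y of star in the frame of toy_bay between -0.119 and 0.119 m and z of each of star, rattle in the frame of toy_bay below 0.05 m and x of rattle in the frame of toy_bay between -0.06 and 0.06 m and y of rattle in the frame of toy_bay between -0.119 and 0.119 m and x of jar in the frame of jar_bay between -0.045 and 0.045 m and y of jar in the frame of jar_bay between -0.045 and 0.045 m and z of jar in the frame of jar_bay below 0.008 m and angle between jar's own z axis and vertical below 0.15 rad and linear speed of each of ring_wood, ring_sage, ring_ochre, ring_pink, star, rattle, jar, post below 0.03 m/s); the robot touches nothing.
It fails at once if a bystander is pushed more than 5 cm from its place (distance of any of spoon, lotion, hairbrush, powder, cream, dummy_case from where it was at the start of the episode above 0.05 m).
It fails at once if the lotion bottle or the powder can is knocked over (angle between any of lotion, powder's own z axis and vertical above 0.6 rad).
It fails at once if the glass jar is tipped over (angle between jar's own z axis and vertical above 0.6 rad).
Of ring_wood, ring_sage, ring_ochre, ring_pink only 2 to 4 are there at a start; the rules pass over those that are not, and their reading is None.
At some moment in a run one of ring_wood, ring_sage, ring_ochre, ring_pink, star, rattle may be knocked a few centimetres aside while the robot is not near it.
It also fails if it takes over 210 s, if anything falls off the work surface, if the arm or the gripper's body presses on something with over 40 N, if the wrist force passes 120 N, or if a joint passes its speed limit or range.

ROBOT

A 6-joint arm with a two-finger parallel gripper is mounted at the origin on the work surface. World frame = base frame: x ahead of the robot, y to its left, z up, the work surface at z = 0. Lengths are in m, angles in rad, forces in N, time in s.
With the tool pointing down it reaches from about 0.275 to 0.725 m from the base axis. Payload 15.9 kg.
Tool frame: the origin (TCP) lies on the centre line of the jaws, within the pads' length; the fingertips stand 17 mm ahead of it and the grasp point (between the pads) lies 2 mm behind it; z points along the fingers, y is the line along which they close (so a half turn about z gives the same grasp; the last joint's range is limited). The gripper opens to 85 mm and grips with 20 to 120 N. Pads are 22 mm wide; open, the fingers measure 114 mm over their backs; the gripper's body (76 mm by 85 mm) begins 54 mm behind the grasp point. The pads swing forward as they close: fully open they stand 13 mm farther back than shut.
Start: joints at [-1.154, 0.213, -0.034, 1.323, 0, 1.571], TCP at [0.202, -0.457, 0.248] pointing down, gripper open.
Joint ranges: [-2.98, 2.98], [-0.74, 1.72], [-1.14, 1.35], [-2.1, 2.04], [-1.57, 1.44], [-3.14, 3.14]. Speed limits (rad/s): [1.89, 1.89, 2.39, 2.57, 3.14, 3.14].

INTERFACE

Orientations are given as [roll, pitch, yaw] about the fixed x, y, z axes, in that order (R = Rz(yaw) Ry(pitch) Rx(roll)).
In Python, from workcell import * gives the robot as it stands.
- The arm moves only by the tool play_rows, never from a script. Its argument "moves" is one flat list of numbers, 7 for each row, row after row: the shift along the tool's x, y, z in m, then the turn, a rotation vector about the tool's x, y, z in rad, then the closure, from 0 (fully open) to 1 (shut). A call has 1 to 5 rows; each row is the pose to reach, as a shift and turn from the pose commanded when the call began, along the tool's axes at that moment; what a row does not reach only later rows make up. A row lasts 1/8 s, in which the tool goes at most 62.5 mm and 10.7 degrees, less where a joint would pass 70% of its speed; a pose out of reach is approached as far as the arm can. A call with a gripper value outside its range is refused whole. The fingers move at their own pace and stop on an object; "newtons" is the grip in N (left out, the last holds). Time passes only in rows, so rows that repeat a pose let the fingers close. It gives the time, the measured TCP pose, the force, the opening and the grip force at its end, in the units of the state.
- get_state(): the state, without advancing time (a new reading comes with each control period).
- camera(name): name is "scene" or "top"; returns a dict with "pixels" (420x560x3 uint8, red, green, blue), "vertical_fov" (degrees; the focal length in pixels is half the picture's height over the tangent of half this angle, whatever the lens; pixels are square), "cx", "cy" (the principal point, pixels), "rvec" (rotation vector, rad) and "tvec" (3), from world to camera coordinates, as OpenCV has them. Camera axes: x right, y down, z forward; pixel columns grow to the right and rows downward; lengths in m; the calibration is good to about 2 mm. A picture is of the moment at which its call begins. There is no depth.
- finish_job(): hands the job in; it is judged then, once.
The state is a dict: "t": time; "qpos": joint angles; "qd": joint speeds; "joint_efforts": joint torques, N m; "position": TCP position; "ee_rot": TCP orientation; "contact_force": force on the tool from outside, world axes, zero at the start; "torque": the same for the moment, N m; "width": finger opening in m; "grasp_force": force on a finger pad.
Only numpy, scipy, OpenCV 4.12 (cv2) and the standard library are available. Lean on these libraries where they do the work, as an engineer would, in place of code of your own. Each camera call takes 0.05 s, during which the arm holds its last target. There are 200 camera calls.

## Working session

There is one attempt and no reset: what is moved stays moved. The work goes in short steps, Python scripts to look and compute and a tool call to move; the robot and the scene stay as the last step left them, time stands still between calls to the robot, and variables do not carry over. Pictures are saved under pics/ and viewed, at most 14 in all, crops included, and the job is handed in when it is done.

Besides the shell and the picture viewer there is one more tool, called after "Request:" by a JSON object that holds its "fn" and its "kwargs", one argument or row to a line. play_rows: Moves the arm, as the interface text tells. Its arguments: {"type":"object","properties":{"moves":{"type":"array","items":{"type":"number"}},"newtons":{"type":"number"}},"required":["moves"]}

```bash
mkdir -p pics; ls; cat > h.py <<'E'
from workcell import *
import numpy as np, cv2
def shot(n):
    c=camera(n); np.savez(f'{n}.npz',**c); return c
def load(n): return dict(np.load(f'{n}.npz'))
def K(c):
    f=210/np.tan(np.radians(float(c['vertical_fov']))/2); return np.array([[f,0,float(c['cx'])],[0,f,float(c['cy'])],[0,0,1]])
def proj(c,P):
    return cv2.projectPoints(np.array(P,float).reshape(-1,3),np.array(c['rvec']),np.array(c['tvec']),K(c),None)[0].reshape(-1,2)
def back(c,uv,z):
    R=cv2.Rodrigues(np.array(c['rvec']))[0]; t=np.array(c['tvec']).reshape(3)
    o=-R.T@t; out=[]
    for u,v in np.array(uv,float).reshape(-1,2):
        d=R.T@np.linalg.inv(K(c))@[u,v,1]; out.append(o+d*(z-o[2])/d[2])
    return np.array(out)
def save(px,name,s=1.4):
    cv2.imwrite(f'pics/{name}.png',cv2.resize(px[:,:,::-1],None,fx=s,fy=s,interpolation=cv2.INTER_CUBIC))
E
python3 - <<'E'
from h import *
for n in('top','scene'):
    c=shot(n); save(c['pixels'],n+'0'); print(n,c['vertical_fov'],c['cx'],c['cy'],c['rvec'],c['tvec'],[k for k in c])
print(get_state())
E
```

```text
pics
top 50.19961492347092 271.03355329467263 207.02913358856918 [ 2.19097597 -2.23559421  0.08210629] [-0.00360184  0.48859758  1.24445603] ['pixels', 'vertical_fov', 'cx', 'cy', 'rvec', 'tvec']
scene 49.90658997314509 279.4322994466076 209.17403751809903 [ 2.28625371  0.82447787 -0.3068006 ] [-0.36806406 -0.13194269  1.80821483] ['pixels', 'vertical_fov', 'cx', 'cy', 'rvec', 'tvec']
{'t': 0.1, 'qpos': array([-1.15399762e+00,  2.13283999e-01, -3.49532968e-02,  1.32349457e+00,
        1.74221002e-05,  1.57080448e+00]), 'qd': array([ 0.00095364, -0.00151297,  0.00204652, -0.00058915, -0.00057929,
        0.00070715]), 'joint_efforts': array([ 1.90415230e-03, -6.87252975e+01,  4.87803304e+01,  1.23827165e-02,
        8.78846913e-05, -5.51008540e-06]), 'position': array([ 0.20231284, -0.45694523,  0.24789419]), 'ee_rot': array([-3.14065711e+00, -1.74144651e-05,  4.16790533e-01]), 'contact_force': array([1.08359241, 0.31525387, 0.19093302]), 'torque': array([ 0.0082346 , -0.00835677,  0.00761531]), 'grasp_force': 0.0, 'width': 0.08574869811229349}
```

View pics/top0.png

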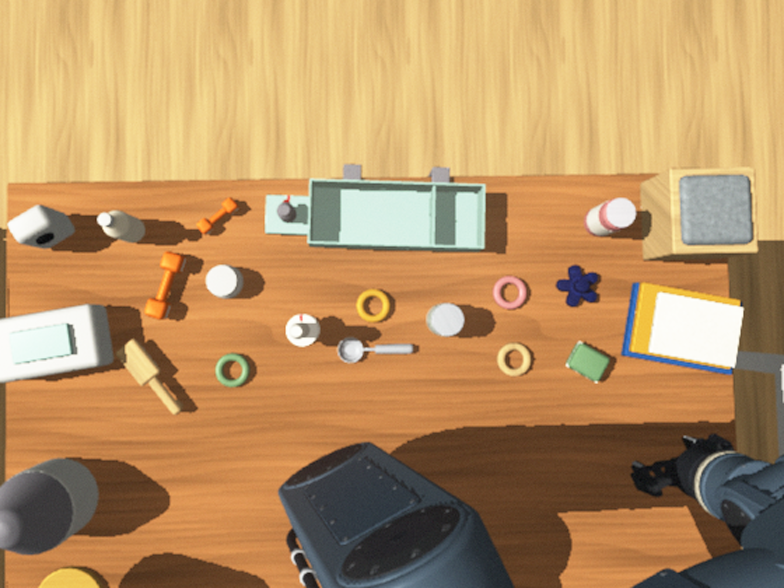

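View pics/scene0.png

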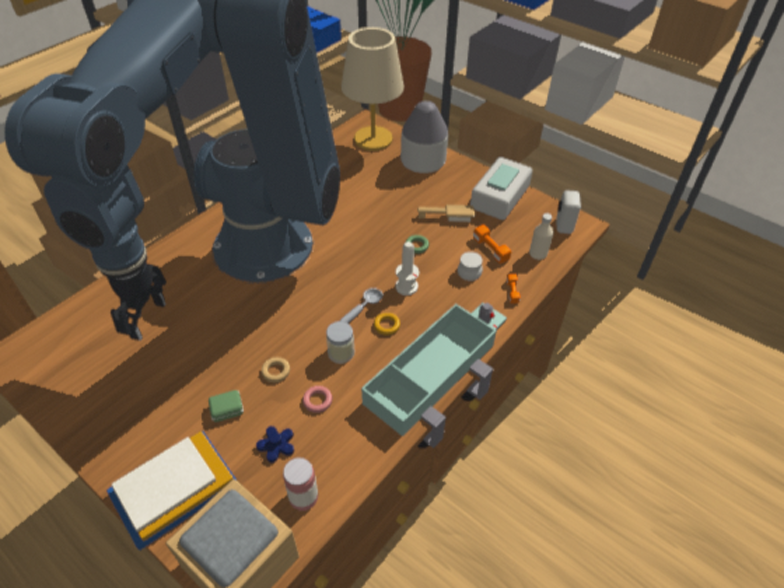

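Rattles: large at top display (165,285), small look-alike at (218,215); sage ring (232,370) against the sage box (589,361). All four rings seem to be there. I'll enlarge the caddy, post and rattles.

```bash
python3 - <<'E'
from h import *
t=load('top'); s=load('scene')
def crop(c,x,y,w,h,sc): return cv2.resize(c['pixels'][y:y+h,x:x+w],None,fx=sc,fy=sc,interpolation=cv2.INTER_CUBIC)
A=crop(t,186,112,166,70,4.8)[:, :796]   # 796x336
B=crop(t,195,215,40,40,6.5); C=crop(s,270,165,40,50,5.2); D=crop(t,100,135,75,95,2.7)
im=np.zeros((600,800,3),np.uint8); im[:336,:A.shape[1]]=A
x=0
for q in(B,C,D):
    h=min(260,q.shape[0]); im[338:338+h,x:x+q.shape[1]]=q[:h]; x+=q.shape[1]+4
save(im,'zoom',1)
hsv={n:cv2.cvtColor(c['pixels'],cv2.COLOR_RGB2HSV) for n,c in(('top',t),('scene',s))}
R={'orange':((3,190,120),(11,255,255)),'ochre':((19,150,100),(25,255,255)),'pink':((0,60,150),(6,140,255)),'pink2':((172,60,150),(180,150,255)),'sage':((45,60,40),(75,255,200)),'navy':((112,120,20),(128,255,160)),'mint':((70,20,90),(90,120,255)),'red':((0,160,90),(4,255,255)),'red2':((174,160,90),(180,255,255))}
for n,c in(('top',t),('scene',s)):
  for k,(lo,hi) in R.items():
    m=cv2.inRange(hsv[n],lo,hi); N,l,st,ce=cv2.connectedComponentsWithStats(m)
    for i in range(1,N):
      a=st[i][4]
      if a>(2 if 'red' in k else 40) and a<30000: print(n,k,st[i].tolist(),ce[i].round(1), back(c,ce[i],.008)[0][:2].round(3))
E
```

```text
top orange [142, 142, 28, 25, 72] [156.1 155.2] [0.64  0.305]
top orange [107, 180, 24, 48, 158] [120.3 203.6] [0.506 0.406]
top ochre [450, 202, 79, 54, 877] [470.1 223.1] [ 0.432 -0.578]
top ochre [254, 207, 24, 23, 257] [265.8 217.8] [0.459 0.002]
top ochre [28, 405, 44, 15, 462] [ 49.5 413.5] [-0.06   0.599]
top pink [428, 143, 14, 21, 106] [432.2 155.4] [ 0.627 -0.476]
top pink [352, 197, 24, 24, 289] [363.7 208.7] [ 0.479 -0.275]
top sage [406, 246, 29, 26, 454] [420.4 258.5] [ 0.335 -0.432]
top sage [156, 253, 21, 23, 158] [166.5 263.8] [0.337 0.28 ]
top navy [398, 190, 28, 28, 415] [412.4 203.9] [ 0.49  -0.414]
top mint [190, 128, 156, 50, 4493] [280.  155.6] [ 0.633 -0.042]
top mint [232, 128, 54, 4, 70] [259.1 129.5] [0.709 0.016]
top mint [11, 231, 41, 29, 114] [ 40.7 248.3] [0.387 0.623]
scene ochre [253, 89, 27, 18, 345] [266.4  98.1] [-0.104  0.606]
scene ochre [267, 224, 19, 15, 158] [276.  230.6] [0.456 0.006]
scene ochre [99, 308, 67, 77, 823] [139.2 346.1] [ 0.428 -0.585]
scene pink [217, 276, 20, 17, 164] [226.7 283.8] [ 0.476 -0.268]
scene sage [291, 169, 15, 11, 70] [299.6 173.3] [0.339 0.295]
scene sage [150, 279, 22, 20, 312] [160.3 288.3] [ 0.324 -0.416]
scene navy [184, 306, 25, 23, 324] [196.8 316.5] [ 0.487 -0.411]
scene mint [349, 117, 21, 18, 227] [359. 126.] [0.354 0.71 ]
scene mint [259, 219, 102, 91, 3893] [306.8 261.9] [ 0.623 -0.033]
scene red [350, 224, 2, 2, 3] [350.7 224.7] [0.646 0.2  ]
```

View pics/zoom.png

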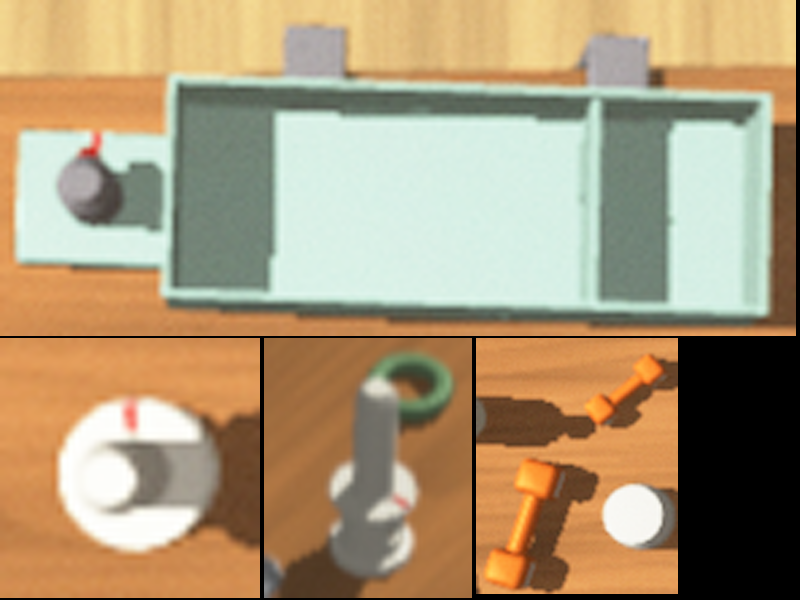

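```bash
python3 - <<'E'
from h import *
from scipy.optimize import least_squares
t=load('top'); s=load('scene')
f=lambda P,x,y,sc:(np.array(P,float)+.5)/sc-.5+[x,y]
uv=f([(170,76),(772,95),(768,316),(163,302),(19,131),(15,263)],186,112,4.8)
M=np.array([(.0625,.17,.065),(.0625,-.17,.065),(-.0625,-.17,.065),(-.0625,.17,.065),(.039,.262,.015),(-.039,.262,.015)])
# tongue y span 92 past end: .17..262
def W(p,M): 
    c,s_=np.cos(p[2]),np.sin(p[2]); return np.c_[p[0]+c*M[:,0]-s_*M[:,1],p[1]+s_*M[:,0]+c*M[:,1],M[:,2]]
r=least_squares(lambda p:(proj(t,W(p,M))-uv).ravel(),[.63,-.04,0]); p=r.x
print('caddy',p,np.degrees(p[2]),r.fun.round(1)); np.save('caddy.npy',p)
print('stub',W(p,np.array([[0,.215,.015]])), 'stubtop px',proj(t,W(p,np.array([[0,.215,.067]]))),'obs',f([(86,186)],186,112,4.8))
print('toybay',W(p,np.array([[0,.048,.004]])),'jarbay',W(p,np.array([[0,-.12,.004]])))
b=lambda P:f(P,195,215,6.5)
print('collar',back(t,b([(138,135)]),.061),'top',back(t,b([(109,141)]),.159),'mark',back(t,b([(130,77)]),.061))
fs=lambda P:f(P,270,165,5.2)
print('sc collar',back(s,fs([(374-264,490-338)]),.061),'top',back(s,fs([(380-264,380-338)]),.159))
fd=lambda P:f(P,100,135,2.7)
h=back(t,fd([(538-476,479-338),(508-476,567-338)]),.036); print('rattle',h,h.mean(0),np.degrees(np.arctan2(*(h[0]-h[1])[1::-1])))
print('jar top',back(t,[(446/1.4,320/1.4)],.086),back(s,[(340/1.4,332/1.4)],.086))
for n,u in dict(wood=(514,360),ochre=(373.5,305.5),pink=(510,293),sage=(232.5,370.5),star=(580,286)).items(): print(n,back(t,[np.array(u)/1.4],.016 if n!='star' else .03)[0].round(3))
print('lotion..',back(t,[np.array(u)/1.4 for u in [(224,281),(350,349),(589,361),(618,215)]],.05).round(3))
st=get_state(); R=cv2.Rodrigues(np.zeros(3))[0]
E
```

```text
caddy [ 0.63234214 -0.04867181 -0.04547644] -2.6056083441018503 [ 0.   0.2  0.2  0.1  0.3 -0.   0.1 -0.6 -0.3  0.  -0.4  0.3]
stub [[0.6421162  0.16610591 0.015     ]] stubtop px [[203.4624461 150.0911287]] obs [[203.52083333 150.35416667]]
toybay [[ 0.63452425 -0.00072143  0.004     ]] jarbay [[ 0.62688684 -0.16854774  0.004     ]]
collar [[0.41339192 0.13720675 0.061     ]] top [[0.41297199 0.13897186 0.159     ]] mark [[0.43727243 0.14012107 0.061     ]]
sc collar [[0.41365132 0.14160017 0.061     ]] top [[0.40902814 0.14979417 0.159     ]]
rattle [[0.55004885 0.3903819  0.036     ]
 [0.46190633 0.42078736 0.036     ]] [0.50597759 0.40558463 0.036     ] -19.032281983418617
jar top [[ 0.42585685 -0.13530284  0.086     ]] [[ 0.43073165 -0.13518695  0.086     ]]
wood [ 0.343 -0.279  0.016]
ochre [ 0.457 -0.001  0.016]
pink [ 0.477 -0.275  0.016]
sage [0.335 0.279 0.016]
star [ 0.487 -0.412  0.03 ]
lotion.. [[ 0.51   0.287  0.05 ]
 [ 0.374  0.047  0.05 ]
 [ 0.34  -0.418  0.05 ]
 [ 0.625 -0.486  0.05 ]]
```

Request:
{"fn": "play_rows", "kwargs": {
  "moves": [0.045,-0.028,0,0,0,0.083,0,0.09,-0.056,0,0,0,0.167,0,0.136,-0.084,0,0,0,0.25,0,0.181,-0.112,0,0,0,0.334,0,0.226,-0.14,0,0,0,0.417,0],
  "newtons": 60
}}

```text
t: 0.72
position: [0.3529, -0.2361, 0.2482]
ee_rot: [-3.141, 0.0, -0.003]
contact_force: [1.2, -1.1, -0.8]
width: 0.0851
grasp_force: 0.0
```

Request:
{"fn": "play_rows", "kwargs": {
  "moves": [0.01,-0.06,0,0,0,0,0,0.02,-0.12,0,0,0,0,0,0.03,-0.18,0,0,0,0,0,0.04,-0.24,0,0,0,0,0,0.05,-0.3,0,0,0,0,0]
}}

```text
t: 1.35
position: [0.4037, 0.0284, 0.2483]
ee_rot: [-3.11, 0.001, 0.05]
contact_force: [0.8, -0.6, 0.4]
width: 0.0853
grasp_force: 0.0
```

Request:
{"fn": "play_rows", "kwargs": {
  "moves": [0.005,-0.037,0,0,0,0,0,0.01,-0.074,0,0,0,0,0,0.01,-0.074,0.04,0,0,0,0,0.01,-0.074,0.085,0,0,0,0,0.01,-0.074,0.128,0,0,0,0]
}}

```text
t: 1.98
position: [0.4149, 0.0581, 0.122]
ee_rot: [-3.074, 0.001, 0.092]
contact_force: [-0.0, 0.5, 0.4]
width: 0.0852
grasp_force: 0.0
```

Request:
{"fn": "play_rows", "kwargs": {
  "moves": [0,0,0,0,0,0,0.5,0,0,0,0,0,0,1,0,0,0,0,0,0,1,0,0,0,0,0,0,1,0,0,0,0,0,0,1]
}}

```text
t: 2.6
position: [0.4151, 0.0586, 0.1237]
ee_rot: [-3.074, 0.001, 0.093]
contact_force: [0.4, -0.5, -0.9]
width: 0.0001
grasp_force: 0.0
```

Request:
{"fn": "play_rows", "kwargs": {
  "moves": [0,0,-0.02,0,0,0,1,0,0,-0.06,0,0,0,1,0,0,-0.1,0,0,0,1,0,0,-0.1,0,0,0,1]
}}

```text
t: 3.1
position: [0.417, 0.0519, 0.2256]
ee_rot: [-3.074, -0.003, 0.093]
contact_force: [0.1, -0.6, -0.8]
width: 0.0
grasp_force: 0.0
```

```bash
cat >> h.py <<'E'
from scipy.spatial.transform import Rotation as Ro
def to(x,y,z,yaw=0.):
    s=get_state(); R=Ro.from_euler('xyz',s['ee_rot']); T=Ro.from_euler('xyz',[np.pi,0,yaw])
    d=R.inv().apply(np.array([x,y,z])-s['position']); w=(R.inv()*T).as_rotvec()
    print('t',round(s['t'],2),'pos',s['position'].round(4),'shift',d.round(4),'turn',w.round(4),'grip',s['width'].round(4),s['grasp_force'].round(1),'F',s['contact_force'].round(1))
E
python3 -c "
from h import *
to(.413,.138,.245,0)"
```

```text
Traceback (most recent call last):
  File "h.py", line 22, in to
    print('t',round(s['t'],2),'pos',s['position'].round(4),'shift',d.round(4),'turn',w.round(4),'grip',s['width'].round(4),s['grasp_force'].round(1),'F',s['contact_force'].round(1))
                                                                                                       ^^^^^^^^^^^^^^^^
AttributeError: 'float' object has no attribute 'round'
```

```bash
sed -i "s/s\['width'\].round(4),s\['grasp_force'\].round(1)/round(float(s['width']),4),round(float(s['grasp_force']),1)/" h.py
python3 -c "
from h import *
to(.413,.138,.245,0)"
```

```text
t 3.1 pos [0.417  0.0519 0.2256] shift [ 0.0041 -0.0872 -0.0135] turn [-0.0674  0.      0.0933] grip 0.0 0.0 F [ 0.1 -0.6 -0.8]
```

Request:
{"fn": "play_rows", "kwargs": {
  "moves": [0.001,-0.02,-0.014,-0.02,0,0.03,0,0.002,-0.045,-0.0135,-0.04,0,0.06,0,0.004,-0.087,-0.0135,-0.067,0,0.093,0,0.004,-0.087,-0.0135,-0.067,0,0.093,0,0.004,-0.087,-0.0135,-0.067,0,0.093,0]
}}

```text
t: 3.72
position: [0.4182, 0.0465, 0.2419]
ee_rot: [-3.089, 0.007, 0.074]
contact_force: [-0.9, -1.1, -0.4]
width: 0.0851
grasp_force: 0.0
```

```bash
python3 -c "
from h import *
to(.413,.138,.245,0); s=get_state(); print(s['qpos'].round(3),s['qd'].round(3),s['joint_efforts'].round(1))"
```

```text
t 3.73 pos [0.4182 0.0465 0.2419] shift [ 0.0016 -0.0917  0.0017] turn [-0.0523  0.009   0.0742] grip 0.0851 0.0 F [-0.9 -1.1 -0.4]
[ 0.073  0.058 -0.232  1.288  0.053  3.141] [-0.008 -0.005  0.003  0.004 -0.005  0.001] [  0.  -53.7  48.4   0.1   0.2  -0. ]
```

Request:
{"fn": "play_rows", "kwargs": {
  "moves": [0,0,0,0,0,-0.17,0,0,0,0,0,0,-0.34,0,0,0,0,0,0,-0.51,0,0,0,0,0,0,-0.68,0,0,0,0,0,0,-0.85,0]
}}

```text
t: 4.35
position: [0.4182, 0.0466, 0.242]
ee_rot: [-3.102, -0.035, 0.929]
contact_force: [-1.1, -0.3, -0.6]
width: 0.0855
grasp_force: 0.0
```

```bash
python3 -c "
from h import *
to(.413,.138,.245,1.5708)"
```

```text
t 4.35 pos [0.4182 0.0466 0.242 ] shift [ 0.0701 -0.0588  0.0018] turn [-0.027  -0.0468 -0.6406] grip 0.0855 0.0 F [-1.1 -0.3 -0.6]
```

Request:
{"fn": "play_rows", "kwargs": {
  "moves": [0.017,-0.015,0,-0.007,-0.012,-0.16,0,0.035,-0.03,0,-0.014,-0.024,-0.32,0,0.053,-0.045,0,-0.02,-0.036,-0.48,0,0.07,-0.059,0.002,-0.027,-0.047,-0.641,0,0.07,-0.059,0.002,-0.027,-0.047,-0.641,0]
}}

```text
t: 4.97
position: [0.4131, 0.1391, 0.2447]
ee_rot: [-3.141, 0.0, 1.569]
contact_force: [0.2, -0.0, 0.9]
width: 0.0854
grasp_force: 0.0
```

```bash
python3 -c "
from h import *
to(.413,.138,.12,1.5708)"
```

```text
t 4.97 pos [0.4131 0.1391 0.2447] shift [-1.000e-03 -1.000e-04  1.247e-01] turn [-0.0004  0.0003 -0.0021] grip 0.0854 0.0 F [ 0.2 -0.   0.9]
```

Now down, then grip, then lift slightly.

Request:
{"fn": "play_rows", "kwargs": {
  "moves": [-0.001,0,0.03,0,0,-0.002,0,-0.001,0,0.06,0,0,-0.002,0,-0.001,0,0.09,0,0,-0.002,0,-0.001,0,0.122,0,0,-0.002,0,-0.001,0,0.122,0,0,-0.002,0]
}}

```text
t: 5.6
position: [0.412, 0.136, 0.1216]
ee_rot: [-3.138, 0.001, 1.565]
contact_force: [0.4, 0.4, 0.9]
width: 0.085
grasp_force: 0.0
```

Request:
{"fn": "play_rows", "kwargs": {
  "moves": [0,0,0,0,0,0,0.5,0,0,0,0,0,0,1,0,0,0,0,0,0,1,0,0,0,0,0,0,1,0,0,0,0,0,0,1],
  "newtons": 70
}}

```text
t: 6.22
position: [0.414, 0.1372, 0.124]
ee_rot: [3.14, -0.0, 1.568]
contact_force: [-0.8, -2.0, 9.0]
width: 0.0285
grasp_force: 69.0
```

Request:
{"fn": "play_rows", "kwargs": {
  "moves": [0,0,-0.03,0,0,0,1,0,0,-0.06,0,0,0,1,0,0,-0.09,0,0,0,1,0,0,-0.1,0,0,0,1,0,0,-0.1,0,0,0,1]
}}

```text
t: 6.85
position: [0.4136, 0.1371, 0.2229]
ee_rot: [3.141, 0.0, 1.568]
contact_force: [1.2, -0.9, -2.0]
width: 0.0282
grasp_force: 69.5
```

```bash
python3 - <<'E'
from h import *
c=shot('top'); s=shot('scene'); st=get_state(); P=st['position']; print(P,st['ee_rot'],st['width'])
# expected collar height: TCP at post z ~.122
for n,q in(('top',c),('scene',s)): print(n,proj(q,[P+[0,0,d] for d in(.037,-.061,-.122)]).round(1))
def crop(c,p,w,h,sc):
    x,y=int(p[0]-w/2),int(p[1]-h/2); print(x,y); return cv2.resize(c['pixels'][y:y+h,x:x+w],None,fx=sc,fy=sc,interpolation=cv2.INTER_CUBIC)
A=crop(c,proj(c,[P+[0,0,-.061]])[0],50,60,8); B=crop(s,proj(s,[P+[0,0,-.07]])[0],50,60,8)
save(np.hstack([A,B]),'held',1)
E
```

```text
[0.41298504 0.13693686 0.2219893 ] [-3.14024802e+00  6.96306588e-04  1.56778673e+00] 0.02841160405878551
top [[207.6 237.2]
 [212.1 236.3]
 [214.5 235.8]]
scene [[291.3 153.4]
 [290.5 174.7]
 [290.1 187. ]]
187 206
265 146
```

View pics/held.png

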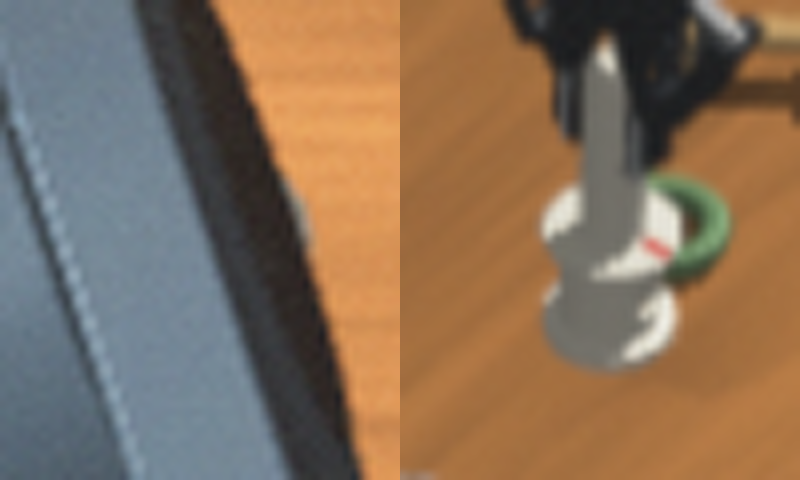

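```bash
python3 - <<'E'
from h import *
s=load('scene'); P=get_state()['position']; z=P[2]-.061
f=lambda X,Y:(265+(X-400+.5)/8-.5,146+(Y+.5)/8-.5)
c=back(s,[f(612,231)],z)[0]; m=back(s,[f(657,248)],z)[0]; print(c,m,np.degrees(np.arctan2(*(m-c)[1::-1])),np.hypot(*(m-c)[:2]))
to(.6421,.1661,.222,1.5708-.166)
E
```

```text
[0.41363452 0.13913756 0.1609893 ] [0.43543803 0.14335759 0.1609893 ] 10.954067507627252 0.022208146927520184
t 6.95 pos [0.413  0.1369 0.222 ] shift [ 0.0299  0.229  -0.0003] turn [-0.0013  0.0008  0.163 ] grip 0.0284 69.5 F [ 0.2  0.6 -1.2]
```

Request:
{"fn": "play_rows", "kwargs": {
  "moves": [0.005,0.04,0,0,0,0.05,1,0.01,0.085,0,0,0,0.1,1,0.017,0.135,0,0,0,0.15,1,0.023,0.185,0,0,0,0.2,1,0.0285,0.229,0,0,0,0.2,1]
}}

```text
t: 7.58
position: [0.6437, 0.1648, 0.2212]
ee_rot: [-3.14, 0.001, 1.367]
contact_force: [0.5, 0.0, -0.5]
width: 0.0285
grasp_force: 69.7
```

Request:
{"fn": "play_rows", "kwargs": {
  "moves": [0,0,0,0,0,0,1,0,0,0,0,0,0,1]
}}

```text
t: 7.82
position: [0.6418, 0.1647, 0.2216]
ee_rot: [-3.14, 0.001, 1.368]
contact_force: [-1.0, 0.6, -2.1]
width: 0.0285
grasp_force: 70.0
```

```bash
python3 - <<'E'
from h import *
to(.6421,.1646,.15,1.5708-.2)
c=shot('top'); s=shot('scene'); P=get_state()['position']
def crop(c,p,w,h,sc):
    x,y=int(p[0]-w/2),int(p[1]-h/2); print(x,y); return cv2.resize(c['pixels'][y:y+h,x:x+w],None,fx=sc,fy=sc,interpolation=cv2.INTER_CUBIC)
A=crop(c,proj(c,[P+[0,0,-.061]])[0],50,60,8); B=crop(s,proj(s,[P+[0,0,-.1]])[0],50,60,8)
save(np.hstack([A,B]),'held2',1)
print(proj(s,[[.6421,.1661,.067]]),proj(s,[P-[0,0,.0615]]))
E
```

```text
t 7.83 pos [0.6418 0.1647 0.2216] shift [0.     0.0004 0.0716] turn [-0.002   0.0012 -0.0031] grip 0.0285 70.0 F [-1.   0.6 -2.1]
174 113
323 178
[[346.40403074 218.99555163]] [[349.40051119 200.60445197]]
```

View pics/held2.png

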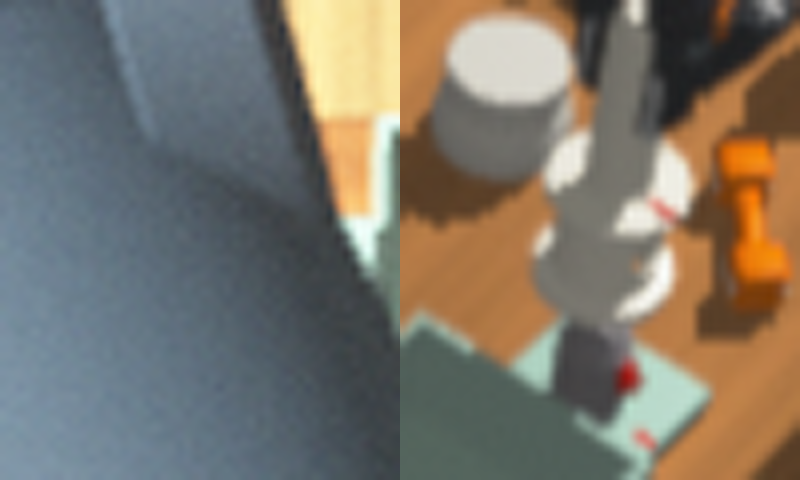

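```bash
python3 - <<'E'
from h import *
s=load('scene'); P=get_state()['position']
f=lambda X,Y:(323+(X-400+.5)/8-.5,178+(Y+.5)/8-.5)
z=P[2]-.0615
c=back(s,[f(617.5,182)],z)[0]; m=back(s,[f(664,211)],z)[0]; print(c,m,np.degrees(np.arctan2(*(m-c)[1::-1])),np.hypot(*(m-c)[:2]))
m=back(s,[f(645,440)],.015)[0]; c=np.array([.6421,.1661,.015]); print(m, np.degrees(np.arctan2(*(m-c)[1::-1])),np.hypot(*(m-c)[:2]))
e=proj(s,[P-[0,0,.0615]])[0]; print((e+.5-[323,178])*8+[400,0])
E
```

```text
[0.64173238 0.16666188 0.16147886] [0.6656592  0.16522242 0.16147886] -3.442811774726838 0.02397007926112197
[0.6757429  0.16990674 0.015     ] 6.455635330105955 0.03385757872521823
[615.20408956 184.83561577]
```

Request:
{"fn": "play_rows", "kwargs": {
  "moves": [0,0.0005,0.02,0,0,0,1,0,0.0005,0.035,0,0,0,1,0,0.0005,0.045,0,0,0,1,0,0.0005,0.052,0,0,0,1,0,0.0005,0.052,0,0,0,1]
}}

```text
t: 8.55
position: [0.643, 0.1648, 0.1709]
ee_rot: [3.142, 0.0, 1.368]
contact_force: [1.5, -0.2, -2.1]
width: 0.0284
grasp_force: 70.2
```

Request:
{"fn": "play_rows", "kwargs": {
  "moves": [0,0,0.006,0,0,0,1,0,0,0.013,0,0,0,1,0,0,0.02,0,0,0,1,0,0,0.026,0,0,0,1,0,0,0.026,0,0,0,1]
}}

```text
t: 9.18
position: [0.6428, 0.1647, 0.1443]
ee_rot: [-3.141, 0.001, 1.368]
contact_force: [4.1, 1.0, -3.2]
width: 0.0285
grasp_force: 70.4
```

Request:
{"fn": "play_rows", "kwargs": {
  "moves": [0,0,0.003,0,0,0,1,0,0,0.005,0,0,0,1,0,0,0.006,0,0,0,1,0,0,0.006,0,0,0,1]
}}

```text
t: 9.68
position: [0.643, 0.1649, 0.1392]
ee_rot: [3.141, -0.0, 1.368]
contact_force: [2.9, 1.7, 0.6]
width: 0.0284
grasp_force: 70.8
```

Request:
{"fn": "play_rows", "kwargs": {
  "moves": [0,0,0.001,0,0,0,1,0,0,0.002,0,0,0,1,0,0,0.002,0,0,0,1]
}}

```text
t: 10.05
position: [0.6434, 0.1654, 0.139]
ee_rot: [3.14, -0.002, 1.368]
contact_force: [-3.3, 3.2, 20.4]
width: 0.0283
grasp_force: 72.7
```

```bash
python3 - <<'E'
from h import *
s=shot('scene')
x,y=322,188
save(cv2.resize(s['pixels'][y:y+50,x:x+50],None,fx=10,fy=10,interpolation=cv2.INTER_CUBIC),'home',1)
print(proj(s,[[.643+.0235,.166-.001,.045],[.643,.166,.076],[.643+.024,.165,.076]]))
to(.642,.166,.139,1.368)
E
```

```text
[[351.30255936 226.67062308]
 [346.90999161 217.44321357]
 [352.55714607 220.97780176]]
t 10.1 pos [0.6434 0.1654 0.139 ] shift [ 0.0004 -0.0015 -0.    ] turn [ 0.0019 -0.0016  0.0001] grip 0.0284 72.7 F [-3.5  3.5 21.4]
```

View pics/home.png

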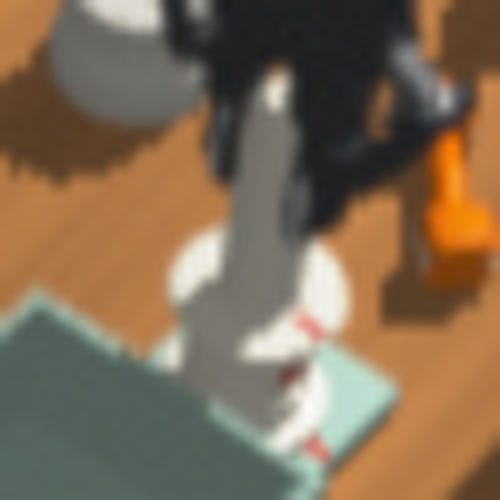

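Request:
{"fn": "play_rows", "kwargs": {
  "moves": [0,-0.0015,-0.003,0,0,0,1,0,-0.0015,-0.005,0,0,0,1,0,-0.0015,-0.0075,0,0,0,1,0,-0.0015,-0.0075,0,0,0,1]
}}

```text
t: 10.6
position: [0.6416, 0.165, 0.1426]
ee_rot: [-3.14, 0.001, 1.368]
contact_force: [11.9, 4.0, -21.0]
width: 0.0284
grasp_force: 73.4
```

Pulling up blocks after 3.6 mm with 21 N, exactly the hole's play, so the post is locked. Press it home, release, rise.

Request:
{"fn": "play_rows", "kwargs": {
  "moves": [0,0.001,0.003,0,0,0,1,0,0.001,0.0065,0,0,0,1,0,0.001,0.0075,0,0,0,1,0,0.001,0.0075,0,0,0,1]
}}

```text
t: 11.1
position: [0.6427, 0.1656, 0.139]
ee_rot: [3.14, -0.002, 1.368]
contact_force: [-4.6, 5.5, 22.5]
width: 0.0285
grasp_force: 77.5
```

Request:
{"fn": "play_rows", "kwargs": {
  "moves": [0,0,0,0,0,0,0.5,0,0,0,0,0,0,0,0,0,0,0,0,0,0,0,0,0,0,0,0,0]
}}

```text
t: 11.6
position: [0.6423, 0.1647, 0.1367]
ee_rot: [-3.141, 0.001, 1.368]
contact_force: [-0.3, 0.2, -0.4]
width: 0.0854
grasp_force: 0.0
```

Request:
{"fn": "play_rows", "kwargs": {
  "moves": [0,0,-0.03,0,0,0,0,0,0,-0.06,0,0,0,0,0,0,-0.09,0,0,0,0,0,0,-0.12,0,0,0,0,0,0,-0.12,0,0,0,0]
}}

```text
t: 12.22
position: [0.6434, 0.165, 0.2592]
ee_rot: [3.138, -0.001, 1.368]
contact_force: [0.4, -0.2, 0.3]
width: 0.0852
grasp_force: 0.0
```

```bash
python3 - <<'E'
from h import *
to(.457,-.001,.255,1.5708)
E
```

```text
t 12.22 pos [0.6434 0.165  0.2592] shift [-0.2002 -0.1491  0.0035] turn [ 0.0034 -0.0009 -0.2031] grip 0.0852 0.0 F [ 0.4 -0.2  0.3]
```

Request:
{"fn": "play_rows", "kwargs": {
  "moves": [-0.04,-0.03,0,0,0,-0.04,0,-0.08,-0.06,0,0,0,-0.08,0,-0.12,-0.09,0,0,0,-0.12,0,-0.16,-0.12,0,0,0,-0.16,0,-0.2,-0.149,0.003,0.003,0,-0.203,0]
}}

```text
t: 12.85
position: [0.4545, -0.0019, 0.2533]
ee_rot: [-3.138, 0.0, 1.572]
contact_force: [0.1, 0.2, 0.5]
width: 0.0853
grasp_force: 0.0
```

```bash
cat >> h.py <<'E'
RG={'ochre':((17,140,60),(26,255,255)),'pink':((0,45,90),(7,150,255)),'sage':((45,60,30),(75,255,200)),'wood':((12,60,150),(20,150,255))}
def ring(c,n,xy,z=.012,cl=RG):
    """centroid of the outer contour near the expected place"""
    hsv=cv2.cvtColor(c['pixels'],cv2.COLOR_RGB2HSV); m=cv2.inRange(hsv,*cl[n])
    p=proj(c,[[*xy,z]])[0]; k=np.zeros_like(m); cv2.circle(k,tuple(int(round(v)) for v in p),18,255,-1)
    ys,xs=np.nonzero(m&k)
    if len(xs)<15: return None
    e=cv2.minEnclosingCircle(np.c_[xs,ys].astype(np.float32)); return back(c,[e[0]],z)[0].round(4),round(e[1],1),len(xs)
E
python3 - <<'E'
from h import *
t=shot('top'); s=shot('scene')
for n,p in dict(ochre=(.457,-.001),pink=(.477,-.275),sage=(.335,.279),wood=(.343,-.279)).items(): print(n,ring(t,n,p),ring(s,n,p))
p=proj(t,[[.642,.166,.174]])[0]; x,y=int(p[0])-20,int(p[1])-20
save(cv2.resize(t['pixels'][y:y+40,x:x+40],None,fx=8,fy=8,interpolation=cv2.INTER_CUBIC),'post2',1); print(x,y,(p+.5-[x,y])*8)
to(.457,-.001,.1,1.5708)
E
```

```text
ochre None (array([0.4594, 0.0019, 0.012 ]), 9.5, 220)
pink (array([ 0.4792, -0.2741,  0.012 ]), 12.0, 306) (array([ 0.4776, -0.2716,  0.012 ]), 10.3, 224)
sage (array([0.3365, 0.2802, 0.012 ]), 11.4, 133) (array([0.3393, 0.2879, 0.012 ]), 6.5, 70)
wood (array([ 0.3444, -0.2766,  0.012 ]), 12.5, 143) (array([ 0.3436, -0.275 ,  0.012 ]), 10.5, 138)
178 122 [165.54846484 168.95143561]
t 12.95 pos [ 0.4529 -0.0031  0.2535] shift [0.0022 0.0048 0.1534] turn [-0.0047  0.0006 -0.0012] grip 0.0854 0.0 F [ 1.2  0.4 -0.4]
```

View pics/post2.png

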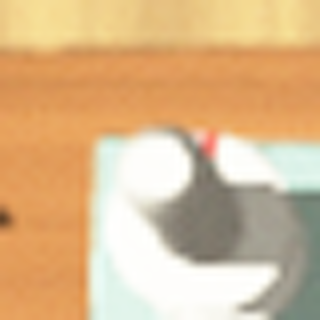

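Request:
{"fn": "play_rows", "kwargs": {
  "moves": [0.002,0.003,0.04,-0.004,0,0,0,0.004,0.005,0.08,-0.004,0,0,0,0.004,0.005,0.12,-0.004,0,0,0,0.004,0.005,0.16,-0.004,0,0,0,0.004,0.005,0.19,-0.004,0,0,0]
}}

```text
t: 13.58
position: [0.4597, 0.0033, 0.0618]
ee_rot: [-3.141, -0.0, 1.571]
contact_force: [-0.1, 0.3, 0.1]
width: 0.0854
grasp_force: 0.0
```

```bash
python3 - <<'E'
from h import *
to(.459,.001,.014,1.5708)
s=shot('scene'); x,y=250,195
save(cv2.resize(s['pixels'][y:y+50,x:x+60],None,fx=8,fy=8,interpolation=cv2.INTER_CUBIC),'och',1)
E
```

```text
t 13.57 pos [0.4597 0.0033 0.0618] shift [-0.0023 -0.0007  0.0478] turn [-0.0009 -0.     -0.0001] grip 0.0854 0.0 F [-0.1  0.3  0.1]
```

View pics/och.png

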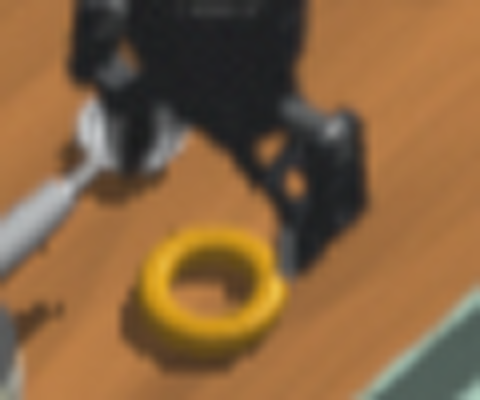

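Request:
{"fn": "play_rows", "kwargs": {
  "moves": [-0.002,0,0.02,0,0,0,0,-0.002,0,0.04,0,0,0,0,-0.002,0,0.049,0,0,0,0,-0.002,0,0.049,0,0,0,0]
}}

```text
t: 14.12
position: [0.4605, 0.0011, 0.0149]
ee_rot: [3.142, -0.0, 1.571]
contact_force: [-0.4, -0.1, -0.1]
width: 0.0854
grasp_force: 0.0
```

Request:
{"fn": "play_rows", "kwargs": {
  "moves": [0,0,0,0,0,0,0.3,0,0,0,0,0,0,0.6,0,0,0,0,0,0,1,0,0,0,0,0,0,1],
  "newtons": 35
}}

```text
t: 14.62
position: [0.4613, 0.0011, 0.0161]
ee_rot: [3.139, -0.0, 1.571]
contact_force: [-2.8, 0.7, 9.3]
width: 0.0655
grasp_force: 36.2
```

Request:
{"fn": "play_rows", "kwargs": {
  "moves": [0,0,-0.04,0,0,0,1,0,0,-0.08,0,0,0,1,0,0,-0.12,0,0,0,1,0,0,-0.16,0,0,0,1,0,0,-0.2,0,0,0,1]
}}

```text
t: 15.25
position: [0.4604, 0.0011, 0.2172]
ee_rot: [3.139, -0.0, 1.571]
contact_force: [0.3, -0.0, -0.6]
width: 0.0653
grasp_force: 40.7
```

```bash
python3 - <<'E'
from h import *
to(.642,.167,.225,1.5708)
s=shot('scene'); P=get_state()['position']; p=proj(s,[P])[0]; x,y=int(p[0])-30,int(p[1])-25
save(cv2.resize(s['pixels'][y:y+50,x:x+60],None,fx=8,fy=8,interpolation=cv2.INTER_CUBIC),'och2',1)
for z in(0,-.01,-.02): print(z,ring(s,'ochre',(P[0],P[1]),P[2]+z))
E
```

```text
t 15.25 pos [0.4604 0.0011 0.2172] shift [ 0.166   0.1816 -0.0074] turn [ 0.0022 -0.0001 -0.0001] grip 0.0653 40.7 F [ 0.3 -0.  -0.6]
0 (array([ 0.4631, -0.0083,  0.2219]), 9.3, 179)
-0.01 (array([ 0.4568, -0.0008,  0.2119]), 9.3, 179)
-0.02 (array([0.4506, 0.0067, 0.2019]), 9.3, 179)
```

View pics/och2.png

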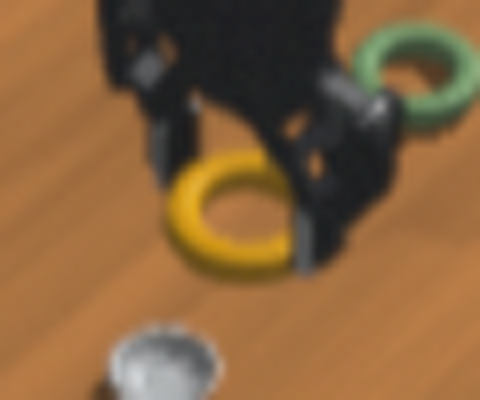

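Request:
{"fn": "play_rows", "kwargs": {
  "moves": [0.033,0.036,-0.003,0,0,0,1,0.066,0.072,-0.005,0,0,0,1,0.1,0.109,-0.008,0,0,0,1,0.133,0.145,-0.008,0,0,0,1,0.166,0.182,-0.008,0.002,0,0,1]
}}

```text
t: 15.92
position: [0.6435, 0.1683, 0.2238]
ee_rot: [3.142, -0.0, 1.571]
contact_force: [0.3, 0.7, 0.3]
width: 0.0654
grasp_force: 40.7
```

Request:
{"fn": "play_rows", "kwargs": {
  "moves": [0,0,0,0,0,0,1,0,0,0,0,0,0,1]
}}

```text
t: 16.18
position: [0.6422, 0.1668, 0.2232]
ee_rot: [-3.14, 0.0, 1.571]
contact_force: [-1.1, -0.5, -0.0]
width: 0.0655
grasp_force: 40.7
```

```bash
python3 - <<'E'
from h import *
to(.642,.167,.15,1.5708)
s=shot('scene'); P=get_state()['position']; p=proj(s,[P-[0,0,.02]])[0]; x,y=int(p[0])-30,int(p[1])-25
save(cv2.resize(s['pixels'][y:y+50,x:x+60],None,fx=8,fy=8,interpolation=cv2.INTER_CUBIC),'och3',1)
E
```

```text
t 16.18 pos [0.6422 0.1668 0.2232] shift [ 0.0002 -0.0001  0.0732] turn [-0.0013  0.0002  0.0001] grip 0.0655 40.7 F [-1.1 -0.5 -0. ]
```

View pics/och3.png

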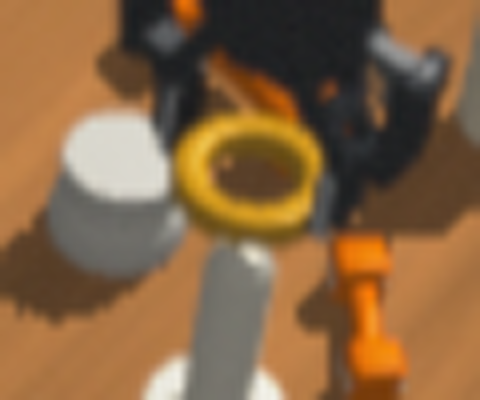

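Request:
{"fn": "play_rows", "kwargs": {
  "moves": [0,0,0.015,0,0,0,1,0,0,0.03,0,0,0,1,0,0,0.045,0,0,0,1,0,0,0.055,0,0,0,1,0,0,0.065,0,0,0,1]
}}

```text
t: 16.85
position: [0.6424, 0.1669, 0.1577]
ee_rot: [-3.141, -0.0, 1.571]
contact_force: [-0.3, -0.0, -0.9]
width: 0.0654
grasp_force: 40.7
```

Request:
{"fn": "play_rows", "kwargs": {
  "moves": [0,0,0.015,0,0,0,1,0,0,0.015,0,0,0,1]
}}

```text
t: 17.1
position: [0.6417, 0.1669, 0.1417]
ee_rot: [-3.138, 0.0, 1.571]
contact_force: [-0.2, 0.6, -0.1]
width: 0.0651
grasp_force: 40.7
```

Request:
{"fn": "play_rows", "kwargs": {
  "moves": [0,0,0,0,0,0,0.4,0,0,0,0,0,0,0,0,0,0,0,0,0,0,0,0,0,0,0,0,0]
}}

```text
t: 17.6
position: [0.6425, 0.167, 0.1434]
ee_rot: [-3.141, -0.0, 1.571]
contact_force: [-0.6, -0.1, 0.6]
width: 0.0854
grasp_force: 0.0
```

Request:
{"fn": "play_rows", "kwargs": {
  "moves": [0,0,-0.03,0,0,0,0,0,0,-0.06,0,0,0,0,0,0,-0.09,0,0,0,0,0,0,-0.115,0,0,0,0,0,0,-0.115,0,0,0,0]
}}

```text
t: 18.23
position: [0.6433, 0.1672, 0.2602]
ee_rot: [3.139, -0.001, 1.571]
contact_force: [-0.4, 0.7, -0.4]
width: 0.0854
grasp_force: 0.0
```

```bash
python3 - <<'E'
from h import *
to(.336,.280,.255,1.5708)
s=shot('scene')
for z in(.084,.1): print(z,ring(s,'ochre',(.642,.167),z))
E
```

```text
t 18.23 pos [0.6433 0.1672 0.2602] shift [ 0.1128 -0.3073  0.0046] turn [ 0.0022 -0.0009 -0.0001] grip 0.0854 0.0 F [-0.4  0.7 -0.4]
0.084 (array([0.6405, 0.1723, 0.084 ]), 9.7, 147)
0.1 (array([0.6469, 0.1593, 0.1   ]), 9.7, 147)
```

Request:
{"fn": "play_rows", "kwargs": {
  "moves": [0.017,-0.046,0,0,0,0,0,0.034,-0.092,0,0,0,0,0,0.051,-0.138,0,0,0,0,0,0.068,-0.184,0,0,0,0,0,0.085,-0.23,0,0,0,0,0]
}}

```text
t: 18.9
position: [0.4105, 0.252, 0.2573]
ee_rot: [-3.139, 0.001, 1.571]
contact_force: [-0.3, 0.6, 1.5]
width: 0.0854
grasp_force: 0.0
```

Request:
{"fn": "play_rows", "kwargs": {
  "moves": [0.014,-0.04,0,0,0,0,0,0.028,-0.077,0.02,0,0,0,0,0.028,-0.077,0.07,0,0,0,0,0.028,-0.077,0.12,0,0,0,0,0.028,-0.077,0.17,0,0,0,0]
}}

```text
t: 19.52
position: [0.3344, 0.2795, 0.0863]
ee_rot: [-3.14, 0.0, 1.571]
contact_force: [-0.2, -0.6, -0.6]
width: 0.0854
grasp_force: 0.0
```

```bash
python3 - <<'E'
from h import *
s=shot('scene'); t=shot('top')
print(ring(s,'sage',(.336,.28)),ring(t,'sage',(.336,.28)))
to(.336,.280,.016,1.5708)
for n,p in dict(pink=(.477,-.275),wood=(.343,-.279)).items(): print(n,ring(t,n,p),ring(s,n,p))
x,y=int(proj(s,[[.336,.28,.03]])[0][0])-30,int(proj(s,[[.336,.28,.03]])[0][1])-25; q=proj(s,[[.642,.167,.09]])[0].astype(int)
f=lambda x,y:cv2.resize(s['pixels'][y:y+50,x:x+50],None,fx=8,fy=8,interpolation=cv2.INTER_CUBIC)
save(np.hstack([f(x,y),f(q[0]-25,q[1]-25)]),'sage1',1)
E
```

```text
(array([0.3354, 0.2853, 0.012 ]), 7.6, 98) (array([0.3378, 0.2788, 0.012 ]), 11.8, 75)
t 19.62 pos [0.3322 0.2774 0.0841] shift [0.0029 0.0044 0.068 ] turn [-0.0075  0.0053  0.    ] grip 0.0854 0.0 F [-0.2 -0.   0.9]
pink (array([ 0.4792, -0.2745,  0.012 ]), 12.1, 314) (array([ 0.478 , -0.2717,  0.012 ]), 10.3, 232)
wood (array([ 0.3458, -0.278 ,  0.012 ]), 12.5, 106) (array([ 0.3464, -0.2754,  0.012 ]), 10.0, 112)
```

View pics/sage1.png

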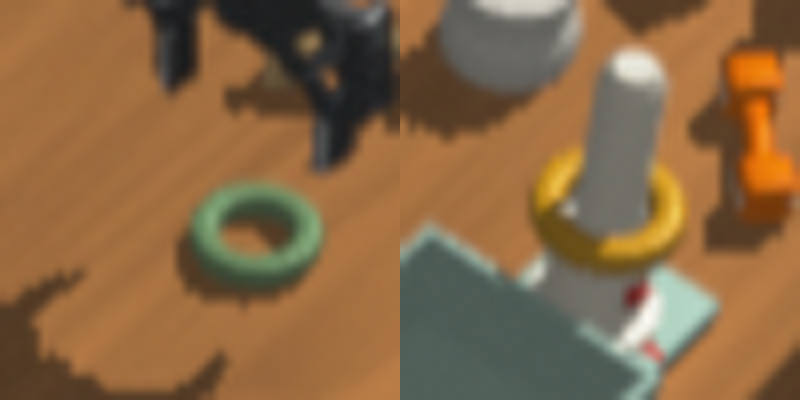

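```bash
python3 - <<'E'
from h import *
s=load('scene'); p=proj(s,[[.336,.28,.03]])[0]; x,y=int(p[0])-30,int(p[1])-25
print(back(s,[(x+257/8-.5,y+230/8-.5)],.012))
q=proj(s,[[.642,.167,.09]])[0].astype(int)-25
print(back(s,[(q[0]+(608-400+.5)/8-.5,q[1]+207/8-.5)],.086), back(s,[(q[0]+(634-400)/8-.5,q[1]+68/8-.5)],.174))
E
```

```text
[[0.334905   0.28679801 0.012     ]]
[[0.64081395 0.17119146 0.086     ]] [[0.64125022 0.17058386 0.174     ]]
```

Request:
{"fn": "play_rows", "kwargs": {
  "moves": [0.003,0.002,0.03,0,0,0,0,0.003,0.002,0.055,0,0,0,0,0.003,0.002,0.069,0,0,0,0,0.003,0.002,0.069,0,0,0,0]
}}

```text
t: 20.12
position: [0.3371, 0.2829, 0.0198]
ee_rot: [-3.14, 0.0, 1.571]
contact_force: [0.8, -0.8, 0.4]
width: 0.0854
grasp_force: 0.0
```

Request:
{"fn": "play_rows", "kwargs": {
  "moves": [0,0,0,0,0,0,0.3,0,0,0,0,0,0,0.6,0,0,0,0,0,0,1,0,0,0,0,0,0,1],
  "newtons": 35
}}

```text
t: 20.62
position: [0.3379, 0.2835, 0.0212]
ee_rot: [3.141, -0.001, 1.571]
contact_force: [-5.3, -4.1, 20.9]
width: 0.0664
grasp_force: 33.4
```

Request:
{"fn": "play_rows", "kwargs": {
  "moves": [0,0,-0.04,0,0,0,1,0,0,-0.08,0,0,0,1,0,0,-0.12,0,0,0,1,0,0,-0.16,0,0,0,1,0,0,-0.21,0,0,0,1]
}}

```text
t: 21.25
position: [0.3371, 0.2827, 0.2316]
ee_rot: [-3.141, -0.0, 1.571]
contact_force: [0.7, 0.8, -0.9]
width: 0.0658
grasp_force: 39.0
```

```bash
python3 - <<'E'
from h import *
to(.642,.167,.225,1.5708)
s=shot('scene'); P=get_state()['position']
for z in(-.006,): print(z,ring(s,'sage',(P[0],P[1]),P[2]+z))
E
```

```text
t 21.25 pos [0.3371 0.2827 0.2316] shift [-0.1156  0.3049  0.0064] turn [-0.0008 -0.0003 -0.0001] grip 0.0658 39.0 F [ 0.7  0.8 -0.9]
-0.006 (array([0.3383, 0.2755, 0.2319]), 7.9, 104)
```

Request:
{"fn": "play_rows", "kwargs": {
  "moves": [-0.017,0.045,0,0,0,0,1,-0.034,0.09,0,0,0,0,1,-0.051,0.135,0,0,0,0,1,-0.068,0.18,0,0,0,0,1,-0.085,0.225,0,0,0,0,1]
}}

```text
t: 21.92
position: [0.5639, 0.1972, 0.2304]
ee_rot: [3.141, -0.001, 1.571]
contact_force: [0.4, 1.0, -0.2]
width: 0.0663
grasp_force: 39.0
```

Request:
{"fn": "play_rows", "kwargs": {
  "moves": [-0.015,0.04,0,0,0,0,1,-0.031,0.08,0,0,0,0,1,-0.031,0.08,0,0,0,0,1,-0.031,0.08,0,0,0,0,1]
}}

```text
t: 22.42
position: [0.6422, 0.1671, 0.2297]
ee_rot: [-3.141, -0.0, 1.571]
contact_force: [-0.5, -0.1, -0.9]
width: 0.0657
grasp_force: 39.1
```

```bash
python3 - <<'E'
from h import *
to(.642,.167,.145,1.5708)
s=shot('scene'); P=get_state()['position']
print(ring(s,'sage',(P[0],P[1]),P[2]-.008),P)
E
```

```text
t 22.43 pos [0.6422 0.1671 0.2297] shift [-0.0001 -0.0002  0.0847] turn [-0.0009 -0.0003 -0.0002] grip 0.0657 39.1 F [-0.5 -0.1 -0.9]
(array([0.6399, 0.1648, 0.2219]), 9.4, 153) [0.64193323 0.16737489 0.22990072]
```

Request:
{"fn": "play_rows", "kwargs": {
  "moves": [0,0,0.015,0,0,0,1,0,0,0.03,0,0,0,1,0,0,0.04,0,0,0,1,0,0,0.05,0,0,0,1,0,0,0.05,0,0,0,1]
}}

```text
t: 23.1
position: [0.642, 0.167, 0.1785]
ee_rot: [-3.139, 0.0, 1.571]
contact_force: [0.2, 0.1, -0.9]
width: 0.0658
grasp_force: 39.1
```

Request:
{"fn": "play_rows", "kwargs": {
  "moves": [0,0,0.01,0,0,0,1,0,0,0.02,0,0,0,1,0,0,0.03,0,0,0,1,0,0,0.034,0,0,0,1]
}}

```text
t: 23.6
position: [0.642, 0.1669, 0.1442]
ee_rot: [-3.139, 0.0, 1.571]
contact_force: [0.0, -0.4, -0.8]
width: 0.0656
grasp_force: 39.1
```

Request:
{"fn": "play_rows", "kwargs": {
  "moves": [0,0,0,0,0,0,0.4,0,0,0,0,0,0,0,0,0,0,0,0,0,0,0,0,0,0,0,0,0]
}}

```text
t: 24.1
position: [0.6425, 0.167, 0.1455]
ee_rot: [-3.141, -0.0, 1.571]
contact_force: [-0.3, 0.2, 0.3]
width: 0.0853
grasp_force: 0.0
```

Request:
{"fn": "play_rows", "kwargs": {
  "moves": [0,0,-0.03,0,0,0,0,0,0,-0.06,0,0,0,0,0,0,-0.09,0,0,0,0,0,0,-0.115,0,0,0,0,0,0,-0.115,0,0,0,0]
}}

```text
t: 24.72
position: [0.6433, 0.1672, 0.2622]
ee_rot: [3.139, -0.001, 1.571]
contact_force: [-0.3, 0.9, -1.1]
width: 0.0854
grasp_force: 0.0
```

```bash
python3 - <<'E'
from h import *
s=shot('scene')
print(ring(s,'sage',(.642,.167),.1),ring(s,'ochre',(.642,.167),.084))
to(.479,-.274,.255,1.5708)
E
```

```text
(array([0.6402, 0.1718, 0.1   ]), 9.1, 109) (array([0.6427, 0.1683, 0.084 ]), 9.6, 46)
t 24.77 pos [0.6429 0.1671 0.2606] shift [-0.4411 -0.1639  0.0054] turn [ 0.0003 -0.0004 -0.0001] grip 0.0853 0.0 F [-0.1  0.1 -0.3]
```

Request:
{"fn": "play_rows", "kwargs": {
  "moves": [-0.044,-0.016,0,0,0,0,0,-0.088,-0.033,0,0,0,0,0,-0.132,-0.049,0,0,0,0,0,-0.176,-0.066,0,0,0,0,0,-0.22,-0.082,0,0,0,0,0]
}}

```text
t: 25.4
position: [0.5593, -0.0542, 0.2591]
ee_rot: [-3.139, -0.0, 1.571]
contact_force: [0.2, -0.6, 0.7]
width: 0.0853
grasp_force: 0.0
```

Request:
{"fn": "play_rows", "kwargs": {
  "moves": [-0.044,-0.016,0,0,0,0,0,-0.088,-0.033,0,0,0,0,0,-0.132,-0.049,0,0,0,0,0,-0.176,-0.066,0,0,0,0,0,-0.22,-0.082,0,0,0,0,0]
}}

```text
t: 26.02
position: [0.4773, -0.2741, 0.2593]
ee_rot: [-3.139, -0.001, 1.571]
contact_force: [0.1, -0.1, -0.3]
width: 0.0856
grasp_force: 0.0
```

Request:
{"fn": "play_rows", "kwargs": {
  "moves": [0,0,0.05,0,0,0,0,0,0,0.1,0,0,0,0,0,0,0.15,0,0,0,0,0,0,0.18,0,0,0,0,0,0,0.18,0,0,0,0]
}}

```text
t: 26.65
position: [0.4762, -0.2718, 0.0778]
ee_rot: [-3.136, -0.003, 1.571]
contact_force: [-0.6, 0.5, 0.6]
width: 0.0852
grasp_force: 0.0
```

```bash
python3 - <<'E'
from h import *
s=shot('scene'); t=shot('top')
print(ring(s,'pink',(.479,-.274)),ring(t,'pink',(.479,-.274)),ring(s,'wood',(.345,-.277)))
to(.479,-.274,.016,1.5708)
E
```

```text
(array([ 0.478 , -0.2717,  0.012 ]), 10.3, 219) (array([ 0.4785, -0.2743,  0.012 ]), 12.0, 215) (array([ 0.3489, -0.2732,  0.012 ]), 12.1, 207)
t 26.75 pos [ 0.4783 -0.273   0.0809] shift [-0.001   0.0008  0.0649] turn [-0.0011 -0.     -0.0001] grip 0.0854 0.0 F [-0.1 -0.3  0.2]
```

Request:
{"fn": "play_rows", "kwargs": {
  "moves": [-0.001,0.001,0.03,0,0,0,0,-0.001,0.001,0.055,0,0,0,0,-0.001,0.001,0.066,0,0,0,0,-0.001,0.001,0.066,0,0,0,0]
}}

```text
t: 27.25
position: [0.4795, -0.2741, 0.0149]
ee_rot: [-3.141, 0.0, 1.571]
contact_force: [-0.3, 0.4, -0.1]
width: 0.0853
grasp_force: 0.0
```

Request:
{"fn": "play_rows", "kwargs": {
  "moves": [0,0,0,0,0,0,0.3,0,0,0,0,0,0,0.6,0,0,0,0,0,0,1,0,0,0,0,0,0,1]
}}

```text
t: 27.75
position: [0.48, -0.2744, 0.0162]
ee_rot: [3.141, 0.001, 1.571]
contact_force: [-4.8, 1.8, 14.4]
width: 0.0668
grasp_force: 35.0
```

Request:
{"fn": "play_rows", "kwargs": {
  "moves": [0,0,-0.04,0,0,0,1,0,0,-0.08,0,0,0,1,0,0,-0.12,0,0,0,1,0,0,-0.16,0,0,0,1,0,0,-0.21,0,0,0,1]
}}

```text
t: 28.38
position: [0.4791, -0.2738, 0.2264]
ee_rot: [-3.141, 0.0, 1.571]
contact_force: [1.0, -0.5, -0.7]
width: 0.0668
grasp_force: 39.4
```

```bash
python3 - <<'E'
from h import *
to(.642,.167,.229,1.5708)
s=shot('scene'); P=get_state()['position']
print(ring(s,'pink',(P[0],P[1]),P[2]-.009),P)
E
```

```text
t 28.38 pos [ 0.4791 -0.2738  0.2264] shift [ 0.4408  0.1628 -0.0028] turn [-0.0008  0.0001 -0.    ] grip 0.0668 39.4 F [ 1.  -0.5 -0.7]
(array([ 0.4764, -0.273 ,  0.2242]), 10.6, 180) [ 0.48087524 -0.27479024  0.23321683]
```

Request:
{"fn": "play_rows", "kwargs": {
  "moves": [0.044,0.016,0,0,0,0,1,0.088,0.033,0,0,0,0,1,0.132,0.049,0,0,0,0,1,0.176,0.065,0,0,0,0,1,0.22,0.081,0,0,0,0,1]
}}

```text
t: 29.05
position: [0.561, -0.0525, 0.2252]
ee_rot: [3.141, 0.0, 1.571]
contact_force: [0.2, -0.5, -0.4]
width: 0.0662
grasp_force: 39.4
```

Request:
{"fn": "play_rows", "kwargs": {
  "moves": [0.044,0.016,0,0,0,0,1,0.088,0.033,0,0,0,0,1,0.132,0.049,0,0,0,0,1,0.176,0.065,0,0,0,0,1,0.221,0.082,0,0,0,0,1]
}}

```text
t: 29.68
position: [0.6429, 0.1685, 0.2252]
ee_rot: [3.141, -0.0, 1.571]
contact_force: [0.4, 0.2, -0.1]
width: 0.0665
grasp_force: 39.4
```

Request:
{"fn": "play_rows", "kwargs": {
  "moves": [0,0,0,0,0,0,1,0,0,0,0,0,0,1]
}}

```text
t: 29.92
position: [0.6425, 0.1669, 0.2246]
ee_rot: [-3.141, 0.0, 1.571]
contact_force: [0.4, 0.4, -0.4]
width: 0.0664
grasp_force: 39.4
```

```bash
python3 - <<'E'
from h import *
to(.642,.167,.145,1.5708)
s=shot('scene'); P=get_state()['position']
print(ring(s,'pink',(P[0],P[1]),P[2]-.009),P)
E
```

```text
t 29.93 pos [0.6425 0.1669 0.2246] shift [ 0.0001 -0.0004  0.0796] turn [-0.0006  0.0001  0.0003] grip 0.0664 39.4 F [ 0.4  0.4 -0.4]
(array([0.6378, 0.1724, 0.2157]), 9.8, 213) [0.64239939 0.16637932 0.22472108]
```

Request:
{"fn": "play_rows", "kwargs": {
  "moves": [0,0,0.015,0,0,0,1,0,0,0.03,0,0,0,1,0,0,0.04,0,0,0,1,0,0,0.05,0,0,0,1,0,0,0.05,0,0,0,1]
}}

```text
t: 30.6
position: [0.642, 0.1668, 0.1735]
ee_rot: [-3.139, 0.0, 1.571]
contact_force: [-0.9, 0.9, -0.4]
width: 0.0665
grasp_force: 39.4
```

Request:
{"fn": "play_rows", "kwargs": {
  "moves": [0,0,0.01,0,0,0,1,0,0,0.02,0,0,0,1,0,0,0.029,0,0,0,1,0,0,0.029,0,0,0,1]
}}

```text
t: 31.1
position: [0.6419, 0.1669, 0.1442]
ee_rot: [-3.139, 0.0, 1.571]
contact_force: [-0.3, -0.5, -0.9]
width: 0.0665
grasp_force: 39.4
```

Request:
{"fn": "play_rows", "kwargs": {
  "moves": [0,0,0,0,0,0,0.4,0,0,0,0,0,0,0,0,0,0,0,0,0,0,0,0,0,0,0,0,0]
}}

```text
t: 31.6
position: [0.6425, 0.167, 0.1454]
ee_rot: [-3.141, -0.0, 1.571]
contact_force: [0.3, -0.2, 0.8]
width: 0.0856
grasp_force: 0.0
```

Request:
{"fn": "play_rows", "kwargs": {
  "moves": [0,0,-0.03,0,0,0,0,0,0,-0.06,0,0,0,0,0,0,-0.09,0,0,0,0,0,0,-0.115,0,0,0,0,0,0,-0.115,0,0,0,0]
}}

```text
t: 32.22
position: [0.6433, 0.1672, 0.2621]
ee_rot: [3.139, -0.001, 1.571]
contact_force: [1.0, 0.1, -1.0]
width: 0.0853
grasp_force: 0.0
```

```bash
python3 - <<'E'
from h import *
s=shot('scene')
print(ring(s,'pink',(.642,.167),.116),ring(s,'sage',(.642,.167),.1),ring(s,'wood',(.345,-.277)))
to(.3455,-.2765,.255,1.5708)
E
```

```text
(array([0.6531, 0.1521, 0.116 ]), 13.0, 155) (array([0.6478, 0.1543, 0.1   ]), 7.2, 26) (array([ 0.3421, -0.2736,  0.012 ]), 10.6, 207)
t 32.27 pos [0.6429 0.1671 0.2606] shift [-0.4436 -0.2974  0.0054] turn [ 0.0002 -0.0004 -0.0001] grip 0.0857 0.0 F [-0.1 -0.3 -0.7]
```

Request:
{"fn": "play_rows", "kwargs": {
  "moves": [-0.04,-0.027,0,0,0,0,0,-0.08,-0.054,0,0,0,0,0,-0.12,-0.081,0,0,0,0,0,-0.16,-0.108,0,0,0,0,0,-0.2,-0.135,0,0,0,0,0]
}}

```text
t: 32.9
position: [0.5059, -0.0341, 0.2592]
ee_rot: [-3.139, -0.0, 1.571]
contact_force: [-0.3, -0.5, 0.5]
width: 0.0856
grasp_force: 0.0
```

Request:
{"fn": "play_rows", "kwargs": {
  "moves": [-0.04,-0.027,0,0,0,0,0,-0.08,-0.054,0,0,0,0,0,-0.12,-0.081,0,0,0,0,0,-0.16,-0.108,0,0,0,0,0,-0.2,-0.135,0,0,0,0,0]
}}

```text
t: 33.52
position: [0.371, -0.2338, 0.2595]
ee_rot: [-3.139, -0.001, 1.571]
contact_force: [1.3, -0.2, 1.0]
width: 0.0854
grasp_force: 0.0
```

Request:
{"fn": "play_rows", "kwargs": {
  "moves": [-0.021,-0.015,0,0,0,0,0,-0.043,-0.029,0.02,0,0,0,0,-0.043,-0.029,0.07,0,0,0,0,-0.043,-0.029,0.12,0,0,0,0,-0.043,-0.029,0.17,0,0,0,0]
}}

```text
t: 34.15
position: [0.3424, -0.2754, 0.0882]
ee_rot: [-3.14, -0.001, 1.571]
contact_force: [0.8, -0.3, -0.1]
width: 0.0855
grasp_force: 0.0
```

```bash
python3 - <<'E'
from h import *
s=shot('scene'); t=shot('top')
print(ring(s,'wood',(.344,-.276)),ring(t,'wood',(.344,-.276)))
to(.3435,-.276,.016,1.5708)
q=proj(s,[[.642,.167,.09]])[0].astype(int); r=proj(s,[[.344,-.276,.03]])[0].astype(int)
f=lambda q:cv2.resize(s['pixels'][q[1]-25:q[1]+25,q[0]-25:q[0]+25],None,fx=8,fy=8,interpolation=cv2.INTER_CUBIC)
save(np.hstack([f(q),f(r)]),'stack',1)
E
```

```text
(array([ 0.3421, -0.2736,  0.012 ]), 10.6, 181) (array([ 0.3415, -0.285 ,  0.012 ]), 16.6, 135)
t 34.25 pos [ 0.3401 -0.2734  0.086 ] shift [-0.0029  0.0039  0.07  ] turn [-0.0076 -0.0053 -0.0001] grip 0.085 0.0 F [-1.   1.   0.9]
```

View pics/stack.png

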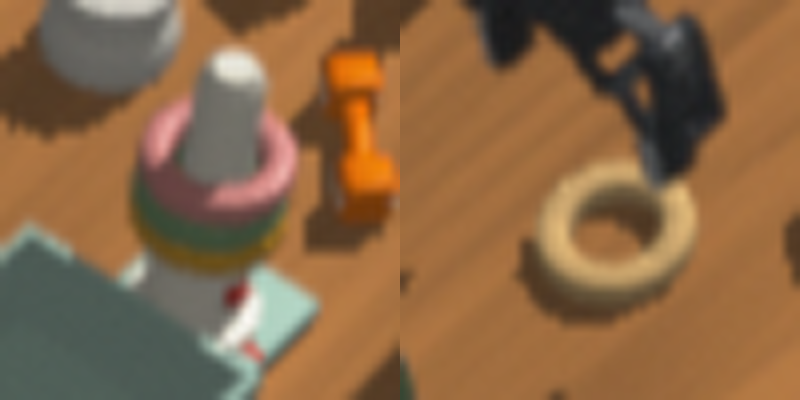

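Three rings are stacked flat and the button is out. Taking the wood ring.

Request:
{"fn": "play_rows", "kwargs": {
  "moves": [-0.001,0.001,0.03,0,0,0,0,-0.001,0.001,0.055,0,0,0,0,-0.001,0.001,0.072,0,0,0,0,-0.001,0.001,0.072,0,0,0,0]
}}

```text
t: 34.75
position: [0.344, -0.2768, 0.0189]
ee_rot: [-3.14, -0.001, 1.571]
contact_force: [0.1, 0.7, 0.2]
width: 0.0856
grasp_force: 0.0
```

Request:
{"fn": "play_rows", "kwargs": {
  "moves": [0,0,0,0,0,0,0.3,0,0,0,0,0,0,0.6,0,0,0,0,0,0,1,0,0,0,0,0,0,1]
}}

```text
t: 35.25
position: [0.345, -0.2775, 0.0201]
ee_rot: [3.141, 0.001, 1.571]
contact_force: [-3.5, 1.9, 10.6]
width: 0.0653
grasp_force: 35.8
```

Request:
{"fn": "play_rows", "kwargs": {
  "moves": [0,0,-0.04,0,0,0,1,0,0,-0.08,0,0,0,1,0,0,-0.12,0,0,0,1,0,0,-0.16,0,0,0,1,0,0,-0.21,0,0,0,1]
}}

```text
t: 35.88
position: [0.3441, -0.2766, 0.2308]
ee_rot: [-3.141, 0.0, 1.571]
contact_force: [1.3, -0.8, -0.4]
width: 0.0649
grasp_force: 40.6
```

```bash
python3 - <<'E'
from h import *
to(.642,.167,.229,1.5708)
s=shot('scene'); P=get_state()['position']
print(ring(s,'wood',(P[0],P[1]),P[2]-.009),P)
E
```

```text
t 35.88 pos [ 0.3441 -0.2766  0.2308] shift [0.4436 0.2979 0.0015] turn [-0.0007  0.0003 -0.    ] grip 0.0649 40.6 F [ 1.3 -0.8 -0.4]
(array([ 0.3393, -0.2772,  0.228 ]), 9.3, 102) [ 0.34568774 -0.27795682  0.23699625]
```

Request:
{"fn": "play_rows", "kwargs": {
  "moves": [0.04,0.027,0,0,0,0,1,0.08,0.054,0,0,0,0,1,0.12,0.081,0,0,0,0,1,0.16,0.108,0,0,0,0,1,0.2,0.135,0,0,0,0,1]
}}

```text
t: 36.55
position: [0.4802, -0.0755, 0.2296]
ee_rot: [3.141, 0.0, 1.571]
contact_force: [0.9, -0.7, -0.3]
width: 0.0647
grasp_force: 40.6
```

Request:
{"fn": "play_rows", "kwargs": {
  "moves": [0.04,0.027,0,0,0,0,1,0.08,0.054,0,0,0,0,1,0.12,0.081,0,0,0,0,1,0.16,0.108,0,0,0,0,1,0.2,0.135,0,0,0,0,1]
}}

```text
t: 37.17
position: [0.6151, 0.1245, 0.2295]
ee_rot: [3.141, -0.0, 1.571]
contact_force: [0.1, -0.2, 0.2]
width: 0.0648
grasp_force: 40.6
```

Request:
{"fn": "play_rows", "kwargs": {
  "moves": [0.022,0.015,0,0,0,0,1,0.044,0.028,0,0,0,0,1,0.044,0.028,0,0,0,0,1,0.044,0.028,0,0,0,0,1]
}}

```text
t: 37.67
position: [0.6423, 0.1666, 0.2289]
ee_rot: [-3.141, 0.0, 1.571]
contact_force: [-1.2, -1.3, -0.5]
width: 0.0649
grasp_force: 40.6
```

```bash
python3 - <<'E'
from h import *
to(.642,.167,.148,1.5708)
s=shot('scene'); P=get_state()['position']
print(ring(s,'wood',(P[0],P[1]),P[2]-.01),P)
E
```

```text
t 37.67 pos [0.6423 0.1666 0.2289] shift [ 0.0004 -0.0002  0.0809] turn [-0.0006  0.     -0.0001] grip 0.0649 40.6 F [-1.2 -1.3 -0.5]
(array([0.6365, 0.1574, 0.2189]), 15.6, 164) [0.64222943 0.16639262 0.22886463]
```

Request:
{"fn": "play_rows", "kwargs": {
  "moves": [0,0,0.015,0,0,0,1,0,0,0.03,0,0,0,1,0,0,0.04,0,0,0,1,0,0,0.05,0,0,0,1,0,0,0.05,0,0,0,1]
}}

```text
t: 38.35
position: [0.6421, 0.1669, 0.1774]
ee_rot: [-3.139, 0.0, 1.571]
contact_force: [-0.9, -0.8, 0.8]
width: 0.0651
grasp_force: 40.6
```

Request:
{"fn": "play_rows", "kwargs": {
  "moves": [0,0,0.01,0,0,0,1,0,0,0.02,0,0,0,1,0,0,0.03,0,0,0,1,0,0,0.03,0,0,0,1]
}}

```text
t: 38.85
position: [0.6419, 0.1669, 0.1471]
ee_rot: [-3.139, 0.0, 1.571]
contact_force: [-0.3, 0.8, -0.4]
width: 0.0647
grasp_force: 40.6
```

Request:
{"fn": "play_rows", "kwargs": {
  "moves": [0,0,0,0,0,0,0.4,0,0,0,0,0,0,0,0,0,0,0,0,0,0,0,0,0,0,0,0,0]
}}

```text
t: 39.35
position: [0.6425, 0.167, 0.1484]
ee_rot: [-3.141, -0.0, 1.571]
contact_force: [-0.1, 0.1, 1.0]
width: 0.0855
grasp_force: 0.0
```

Request:
{"fn": "play_rows", "kwargs": {
  "moves": [0,0,-0.03,0,0,0,0,0,0,-0.06,0,0,0,0,0,0,-0.09,0,0,0,0,0,0,-0.115,0,0,0,0,0,0,-0.115,0,0,0,0]
}}

```text
t: 39.98
position: [0.6433, 0.1672, 0.2651]
ee_rot: [3.139, -0.001, 1.571]
contact_force: [0.1, 0.3, -1.0]
width: 0.0853
grasp_force: 0.0
```

```bash
python3 - <<'E'
from h import *
s=shot('scene'); t=shot('top')
print(ring(s,'wood',(.642,.167),.132),ring(s,'pink',(.642,.167),.116),ring(s,'sage',(.642,.167),.1),ring(s,'ochre',(.642,.167),.084))
# rattle from orange blobs, both cameras
hsv={}
for n,c in(('top',t),('scene',s)):
    m=cv2.inRange(cv2.cvtColor(c['pixels'],cv2.COLOR_RGB2HSV),(3,170,90),(12,255,255)); N,l,st,ce=cv2.connectedComponentsWithStats(m)
    for i in range(1,N):
        if st[i][4]>60:
            ys,xs=np.nonzero(l==i); r=cv2.minAreaRect(np.c_[xs,ys].astype(np.float32)); b=cv2.boxPoints(r); 
            w=back(c,b,.02); e=[np.linalg.norm(w[k]-w[(k+1)%4]) for k in(0,1)]; k=int(np.argmax(e)); d=w[k+1]-w[k]
            print(n,st[i].tolist(),back(c,[r[0]],.02)[0].round(4),np.round(e,3),np.degrees(np.arctan2(d[1],d[0])).round(1))
to(.506,.4056,.255,1.5708)
E
```

```text
(array([0.6422, 0.1684, 0.132 ]), 17.8, 154) (array([0.6568, 0.1464, 0.116 ]), 11.5, 44) (array([0.6478, 0.1543, 0.1   ]), 7.2, 26) (array([0.6427, 0.1683, 0.084 ]), 9.6, 45)
top [108, 195, 15, 33, 117] [0.4862 0.4169 0.02  ] [0.089 0.036] -4.6
t 40.08 pos [0.6425 0.167  0.2627] shift [ 0.2386 -0.1366  0.0078] turn [-0.0013  0.     -0.0001] grip 0.0855 0.0 F [-0.5 -0.4  0.1]
```

Request:
{"fn": "play_rows", "kwargs": {
  "moves": [0.04,-0.023,0,0,0,-0.16,0,0.08,-0.046,0,0,0,-0.32,0,0.12,-0.069,0,0,0,-0.48,0,0.16,-0.092,0,0,0,-0.64,0,0.2,-0.115,0,0,0,-0.8,0]
}}

```text
t: 40.7
position: [0.5263, 0.3679, 0.2621]
ee_rot: [-3.139, -0.001, 2.376]
contact_force: [0.9, -0.3, -0.1]
width: 0.0858
grasp_force: 0.0
```

```bash
python3 - <<'E'
from h import *
s=shot('scene'); t=shot('top')
for n,c in(('top',t),('scene',s)):
    h=cv2.cvtColor(c['pixels'],cv2.COLOR_RGB2HSV)
    q=proj(c,[[.55,.39,.036],[.462,.421,.036]]); print(n,q.round(1),[h[int(v),int(u)].tolist() for u,v in q])
    m=cv2.inRange(h,(4,205,90),(14,255,255)); N,l,st,ce=cv2.connectedComponentsWithStats(m)
    for i in range(1,N):
        if st[i][4]>40:
            ys,xs=np.nonzero(l==i); r=cv2.minAreaRect(np.c_[xs,ys].astype(np.float32)); b=cv2.boxPoints(r); w=back(c,b,.02); e=[np.linalg.norm(w[k]-w[(k+1)%4]) for k in(0,1)]; k=int(np.argmax(e)); d=w[k+1]-w[k]
            print(st[i].tolist(),back(c,[r[0]],.02)[0].round(4),np.round(e,3),np.degrees(np.arctan2(d[1],d[0])).round(1))
to(.506,.4056,.255,2.81)
E
```

```text
top [[122.8 186.9]
 [111.5 219.5]] [[17, 192, 254], [17, 190, 254]]
[146, 142, 24, 25, 62] [0.6424 0.3046 0.02  ] [0.083 0.02 ] -50.8
[117, 180, 14, 25, 91] [0.5366 0.3951 0.02  ] [0.065 0.032] -10.5
[107, 213, 14, 15, 52] [0.4651 0.416  0.02  ] [0.029 0.042] -154.2
scene [[357.9 179.2]
 [343.5 165.2]] [[14, 244, 222], [14, 244, 227]]
[339, 160, 26, 28, 184] [0.5053 0.4148 0.02  ] [0.065 0.149] -20.6
[363, 195, 9, 22, 79] [0.6446 0.308  0.02  ] [0.027 0.106] -51.2
t 40.8 pos [0.5248 0.3703 0.262 ] shift [0.038  0.0126 0.007 ] turn [-0.0019 -0.0026 -0.4306] grip 0.0854 0.0 F [0.5 0.  0.8]
```

Request:
{"fn": "play_rows", "kwargs": {
  "moves": [0.013,0.004,0,0,0,-0.14,0,0.026,0.008,0,0,0,-0.28,0,0.038,0.013,0.02,0,0,-0.425,0,0.038,0.013,0.07,-0.002,-0.002,-0.425,0,0.038,0.013,0.12,-0.002,-0.002,-0.425,0]
}}

```text
t: 41.42
position: [0.5089, 0.4022, 0.1411]
ee_rot: [3.141, 0.001, 2.795]
contact_force: [0.5, -0.3, -1.0]
width: 0.0849
grasp_force: 0.0
```

```bash
python3 - <<'E'
from h import *
to(.506,.4065,.021,2.80)
E
```

```text
t 41.42 pos [0.5089 0.4022 0.1411] shift [0.0044 0.003  0.1201] turn [ 0.0006  0.0012 -0.0051] grip 0.0849 0.0 F [ 0.5 -0.3 -1. ]
```

Request:
{"fn": "play_rows", "kwargs": {
  "moves": [0.004,0.003,0.04,0,0,-0.005,0,0.004,0.003,0.08,0,0,-0.005,0,0.004,0.003,0.11,0,0,-0.005,0,0.004,0.003,0.12,0,0,-0.005,0,0.004,0.003,0.12,0,0,-0.005,0]
}}

```text
t: 42.05
position: [0.5065, 0.4066, 0.0231]
ee_rot: [3.141, 0.001, 2.8]
contact_force: [0.4, -0.3, 0.6]
width: 0.0853
grasp_force: 0.0
```

Request:
{"fn": "play_rows", "kwargs": {
  "moves": [0,0,0,0,0,0,0.4,0,0,0,0,0,0,0.8,0,0,0,0,0,0,1,0,0,0,0,0,0,1,0,0,0,0,0,0,1]
}}

```text
t: 42.68
position: [0.5068, 0.4072, 0.0239]
ee_rot: [3.14, 0.002, 2.801]
contact_force: [-0.2, -0.4, 6.1]
width: 0.0188
grasp_force: 34.0
```

Request:
{"fn": "play_rows", "kwargs": {
  "moves": [0,0,-0.04,0,0,0,1,0,0,-0.08,0,0,0,1,0,0,-0.12,0,0,0,1,0,0,-0.16,0,0,0,1,0,0,-0.2,0,0,0,1]
}}

```text
t: 43.3
position: [0.5062, 0.4068, 0.2248]
ee_rot: [3.14, 0.001, 2.801]
contact_force: [0.6, 0.1, -1.0]
width: 0.0186
grasp_force: 34.6
```

```bash
python3 - <<'E'
from h import *
c=shot('scene')
h=cv2.cvtColor(c['pixels'],cv2.COLOR_RGB2HSV); P=get_state()['position']
m=cv2.inRange(h,(4,195,70),(15,255,255)); N,l,st,ce=cv2.connectedComponentsWithStats(m)
print(proj(c,[P]),[ (st[i].tolist(),ce[i].round(1).tolist(), back(c,[ce[i]],P[2])[0].round(3).tolist()) for i in range(1,N) if st[i][4]>15])
to(.6367,.0472,.222,1.525)
E
```

```text
[[357.88815311 132.75186809]] [([358, 133, 15, 15, 117], [365.7, 139.8], [0.55, 0.392, 0.23]), ([363, 195, 9, 22, 118], [366.4, 205.3], [0.722, 0.122, 0.23])]
t 43.35 pos [0.5072 0.4076 0.2303] shift [-0.2425 -0.2965  0.0075] turn [ 8.5000e-03 -1.0000e-04  1.2758e+00] grip 0.0188 34.6 F [-0.4 -0.8  5.1]
```

Request:
{"fn": "play_rows", "kwargs": {
  "moves": [-0.03,-0.037,-0.02,0,0,0.16,1,-0.06,-0.074,-0.02,0,0,0.32,1,-0.09,-0.111,-0.02,0,0,0.48,1,-0.121,-0.148,-0.02,0,0,0.64,1,-0.151,-0.185,-0.02,0,0,0.8,1]
}}

```text
t: 43.98
position: [0.5871, 0.1806, 0.2433]
ee_rot: [3.14, 0.0, 1.996]
contact_force: [0.2, 0.2, -0.8]
width: 0.0185
grasp_force: 34.6
```

```bash
python3 - <<'E'
from h import *
to(.6367,.0472,.245,1.525)
E
```

```text
t 43.98 pos [0.5871 0.1806 0.2433] shift [-0.142  -0.0098 -0.0017] turn [ 1.900e-03 -4.000e-04  4.706e-01] grip 0.0185 34.6 F [ 0.2  0.2 -0.8]
```

Request:
{"fn": "play_rows", "kwargs": {
  "moves": [-0.047,-0.003,0,0,0,0.16,1,-0.095,-0.006,0,0,0,0.32,1,-0.142,-0.01,0,0.002,0,0.471,1,-0.142,-0.01,0.04,0.002,0,0.471,1,-0.142,-0.01,0.08,0.002,0,0.471,1]
}}

```text
t: 44.6
position: [0.6373, 0.0481, 0.1623]
ee_rot: [3.141, -0.0, 1.528]
contact_force: [-0.0, 0.3, -1.0]
width: 0.0184
grasp_force: 34.6
```

```bash
python3 - <<'E'
from h import *
to(.6367,.0472,.03,1.525)
E
```

```text
t 44.6 pos [0.6373 0.0481 0.1623] shift [-0.001  -0.0006  0.1323] turn [ 0.0005 -0.0004  0.0034] grip 0.0184 34.6 F [-0.   0.3 -1. ]
```

Request:
{"fn": "play_rows", "kwargs": {
  "moves": [-0.006,-0.001,0.035,0,0,0.003,1,-0.006,-0.001,0.07,0,0,0.003,1,-0.006,-0.001,0.1,0,0,0.003,1,-0.006,-0.001,0.125,0,0,0.003,1,-0.006,-0.001,0.131,0,0,0.003,1]
}}

```text
t: 45.22
position: [0.6346, 0.0429, 0.0307]
ee_rot: [-3.139, 0.0, 1.527]
contact_force: [-0.2, -0.9, -0.8]
width: 0.0187
grasp_force: 34.6
```

Request:
{"fn": "play_rows", "kwargs": {
  "moves": [0,0,0,0,0,0,1,0,0,0,0,0,0,0.6,0,0,0,0,0,0,0.5,0,0,0,0,0,0,0.5]
}}

```text
t: 45.72
position: [0.636, 0.043, 0.0329]
ee_rot: [3.141, -0.0, 1.527]
contact_force: [-0.3, -0.9, 0.1]
width: 0.0428
grasp_force: 0.0
```

Request:
{"fn": "play_rows", "kwargs": {
  "moves": [0,0,-0.04,0,0,0,0.5,0,0,-0.08,0,0,0,0.5,0,0,-0.13,0,0,0,0.5,0,0,-0.18,0,0,0,0,0,0,-0.22,0,0,0,0]
}}

```text
t: 46.35
position: [0.6359, 0.0429, 0.2549]
ee_rot: [3.14, -0.0, 1.527]
contact_force: [0.6, 0.6, -1.0]
width: 0.0771
grasp_force: 0.0
```

```bash
python3 - <<'E'
from h import *
c=shot('scene'); t=shot('top')
RG['star']=((112,100,15),(128,255,180))
print(ring(c,'star',(.487,-.412),.016),ring(t,'star',(.487,-.412),.012),ring(t,'star',(.487,-.412),.03))
h=cv2.cvtColor(c['pixels'],cv2.COLOR_RGB2HSV); m=cv2.inRange(h,(4,195,70),(15,255,255)); N,l,st,ce=cv2.connectedComponentsWithStats(m)
print([ (st[i].tolist(), back(c,[ce[i]],.03)[0].round(3).tolist()) for i in range(1,N) if st[i][4]>15])
to(.487,-.412,.25,1.5708)
E
```

```text
(array([ 0.4899, -0.4128,  0.016 ]), 13.2, 345) (array([ 0.4885, -0.4143,  0.012 ]), 15.0, 461) (array([ 0.4877, -0.408 ,  0.03  ]), 15.0, 461)
[([363, 195, 9, 22, 109], [0.647, 0.298, 0.03]), ([309, 232, 30, 30, 248], [0.635, 0.044, 0.03])]
t 46.45 pos [0.6373 0.043  0.2573] shift [-0.4612 -0.1301  0.0059] turn [ 0.0066 -0.0009 -0.0441] grip 0.0851 0.0 F [ 0.7 -1.1 -1. ]
```

Request:
{"fn": "play_rows", "kwargs": {
  "moves": [-0.046,-0.013,0,0,0,-0.009,0,-0.092,-0.026,0,0,0,-0.018,0,-0.138,-0.039,0,0,0,-0.026,0,-0.184,-0.052,0,0,0,-0.035,0,-0.23,-0.065,0,0.006,0,-0.044,0]
}}

```text
t: 47.08
position: [0.5599, -0.1853, 0.2521]
ee_rot: [-3.135, -0.0, 1.571]
contact_force: [-0.0, -0.2, -1.2]
width: 0.0858
grasp_force: 0.0
```

Request:
{"fn": "play_rows", "kwargs": {
  "moves": [-0.046,-0.016,0,0,0,0,0,-0.092,-0.032,0,0,0,0,0,-0.138,-0.048,0,0,0,0,0,-0.184,-0.064,0,0,0,0,0,-0.225,-0.08,0,0,0,0,0]
}}

```text
t: 47.7
position: [0.4798, -0.4105, 0.2523]
ee_rot: [-3.135, -0.001, 1.57]
contact_force: [0.6, 0.7, -1.0]
width: 0.0857
grasp_force: 0.0
```

```bash
python3 - <<'E'
from h import *
c=shot('scene'); t=shot('top')
RG['star']=((112,100,15),(128,255,180))
print(ring(c,'star',(.487,-.412),.016),ring(t,'star',(.487,-.412),.016))
to(.489,-.412,.1,1.5708)
E
```

```text
(array([ 0.4907, -0.4131,  0.016 ]), 13.2, 345) (array([ 0.4884, -0.4129,  0.016 ]), 15.0, 457)
t 47.8 pos [ 0.4787 -0.4124  0.2518] shift [0.0004 0.0114 0.1517] turn [-0.0074 -0.0002 -0.0039] grip 0.0852 0.0 F [0.8 0.7 0.1]
```

Request:
{"fn": "play_rows", "kwargs": {
  "moves": [0,0.01,0.04,-0.006,0,0,0,0,0.01,0.085,-0.006,0,0,0,0,0.01,0.13,-0.006,0,0,0,0,0.01,0.17,-0.006,0,0,0,0,0.01,0.17,-0.006,0,0,0]
}}

```text
t: 48.42
position: [0.4881, -0.4071, 0.0799]
ee_rot: [-3.137, -0.004, 1.571]
contact_force: [-0.3, 1.0, 1.0]
width: 0.0853
grasp_force: 0.0
```

```bash
python3 - <<'E'
from h import *
to(.489,-.413,.034,1.5708)
E
```

```text
t 48.42 pos [ 0.4881 -0.4071  0.0799] shift [-0.0061  0.0011  0.0459] turn [-0.0045 -0.004   0.0003] grip 0.0853 0.0 F [-0.3  1.   1. ]
```

Request:
{"fn": "play_rows", "kwargs": {
  "moves": [-0.003,0,0.02,0,0,0,0,-0.003,0,0.046,0,0,0,0,-0.003,0,0.046,0,0,0,0]
}}

```text
t: 48.8
position: [0.4895, -0.4115, 0.0369]
ee_rot: [-3.14, -0.001, 1.571]
contact_force: [-0.0, 0.3, 0.6]
width: 0.0854
grasp_force: 0.0
```

Request:
{"fn": "play_rows", "kwargs": {
  "moves": [0,0,0,0,0,0,0.4,0,0,0,0,0,0,0.7,0,0,0,0,0,0,1,0,0,0,0,0,0,1,0,0,0,0,0,0,1]
}}

```text
t: 49.42
position: [0.4899, -0.4121, 0.0376]
ee_rot: [3.141, 0.0, 1.571]
contact_force: [-1.4, 1.8, 8.0]
width: 0.0253
grasp_force: 34.2
```

Request:
{"fn": "play_rows", "kwargs": {
  "moves": [0,0,-0.04,0,0,0,1,0,0,-0.08,0,0,0,1,0,0,-0.12,0,0,0,1,0,0,-0.15,0,0,0,1,0,0,-0.15,0,0,0,1]
}}

```text
t: 50.05
position: [0.4906, -0.4127, 0.1894]
ee_rot: [3.139, 0.002, 1.571]
contact_force: [1.4, -0.4, -0.3]
width: 0.0253
grasp_force: 35.0
```

```bash
python3 - <<'E'
from h import *
c=shot('scene'); P=get_state()['position']
RG['star']=((112,100,15),(128,255,180))
print(ring(c,'star',P[:2],P[2]-.025),P)
to(.6314,-.070,.18,1.5708)
E
```

```text
(array([ 0.4919, -0.4168,  0.1625]), 13.4, 231) [ 0.49003573 -0.41226517  0.1875084 ]
t 50.1 pos [ 0.49   -0.4123  0.1875] shift [0.3423 0.1413 0.0074] turn [ 0.001   0.0007 -0.    ] grip 0.0252 35.0 F [-0.2  0.6 -1.5]
```

Request:
{"fn": "play_rows", "kwargs": {
  "moves": [0.043,0.018,0,0,0,0,1,0.086,0.036,0,0,0,0,1,0.129,0.053,0,0,0,0,1,0.172,0.071,0,0,0,0,1,0.215,0.089,0,0,0,0,1]
}}

```text
t: 50.72
position: [0.5785, -0.1953, 0.1855]
ee_rot: [-3.14, -0.001, 1.571]
contact_force: [0.6, 0.6, -0.5]
width: 0.0252
grasp_force: 35.0
```

Request:
{"fn": "play_rows", "kwargs": {
  "moves": [0.043,0.018,0,0,0,0,1,0.086,0.036,0,0,0,0,1,0.127,0.052,0,0,0,0,1,0.127,0.052,0.03,0,0,0,1,0.127,0.052,0.06,0,0,0,1]
}}

```text
t: 51.35
position: [0.6303, -0.0691, 0.1247]
ee_rot: [-3.14, -0.0, 1.572]
contact_force: [-0.3, 0.2, -0.2]
width: 0.0252
grasp_force: 35.0
```

```bash
python3 - <<'E'
from h import *
to(.6314,-.070,.046,1.5708)
E
```

```text
t 51.35 pos [ 0.6303 -0.0691  0.1247] shift [-0.0009  0.0013  0.0787] turn [-0.0016 -0.0005  0.0012] grip 0.0252 35.0 F [-0.3  0.2 -0.2]
```

Request:
{"fn": "play_rows", "kwargs": {
  "moves": [-0.001,0.001,0.025,0,0,0,1,-0.001,0.001,0.05,0,0,0,1,-0.001,0.001,0.07,0,0,0,1,-0.001,0.001,0.078,0,0,0,1,-0.001,0.001,0.079,0,0,0,1]
}}

```text
t: 51.98
position: [0.6312, -0.0709, 0.0471]
ee_rot: [-3.14, -0.001, 1.571]
contact_force: [-0.6, -1.1, -0.6]
width: 0.0255
grasp_force: 35.0
```

Request:
{"fn": "play_rows", "kwargs": {
  "moves": [0,0,0,0,0,0,0.6,0,0,0,0,0,0,0.45,0,0,0,0,0,0,0.45]
}}

```text
t: 52.35
position: [0.6319, -0.0709, 0.0482]
ee_rot: [3.141, -0.0, 1.571]
contact_force: [-0.7, -1.0, 0.1]
width: 0.0468
grasp_force: 0.0
```

Request:
{"fn": "play_rows", "kwargs": {
  "moves": [0,0,-0.04,0,0,0,0.45,0,0,-0.08,0,0,0,0.45,0,0,-0.13,0,0,0,0.45,0,0,-0.18,0,0,0,0,0,0,-0.2,0,0,0,0]
}}

```text
t: 52.98
position: [0.6325, -0.0711, 0.2513]
ee_rot: [3.138, 0.0, 1.571]
contact_force: [0.0, -0.6, -0.9]
width: 0.0809
grasp_force: 0.0
```

```bash
python3 - <<'E'
from h import *
c=shot('scene'); t=shot('top')
RG['star']=((112,100,15),(128,255,180))
print(ring(c,'star',(.631,-.07),.016))
# jar lid circle: grey, at z .086
for n,q in(('top',t),('scene',c)):
    p=proj(q,[[.428,-.135,.086]])[0].astype(int); x,y=p-25
    g=cv2.cvtColor(q['pixels'],cv2.COLOR_RGB2HSV)[y:y+50,x:x+50]; m=cv2.inRange(g,(0,0,150),(180,45,255)); N,l,st,ce=cv2.connectedComponentsWithStats(m)
    print(n,[(st[i].tolist(),back(q,[ce[i]+[x,y]],.086)[0].round(4).tolist()) for i in range(1,N) if st[i][4]>60])
to(.428,-.135,.25,1.5708)
E
```

```text
(array([ 0.6311, -0.0612,  0.016 ]), 10.6, 204)
top []
scene [([16, 0, 34, 34, 310], [0.4226, -0.1085, 0.086])]
t 53.08 pos [ 0.6327 -0.0711  0.2505] shift [-0.0639 -0.2047 -0.0003] turn [ 0.0041  0.0001 -0.0001] grip 0.0855 0.0 F [ 0.7 -0.8  0.3]
```

```bash
python3 - <<'E'
from h import *
c=load('scene'); t=load('top')
o=[]
for q in(t,c):
    p=proj(q,[[.428,-.135,.06]])[0].astype(int)-25; print(p); o.append(cv2.resize(q['pixels'][p[1]:p[1]+50,p[0]:p[0]+50],None,fx=8,fy=8,interpolation=cv2.INTER_CUBIC))
save(np.hstack(o),'jar',1)
E
```

```text
[292 202]
[217 216]
```

View pics/jar.png

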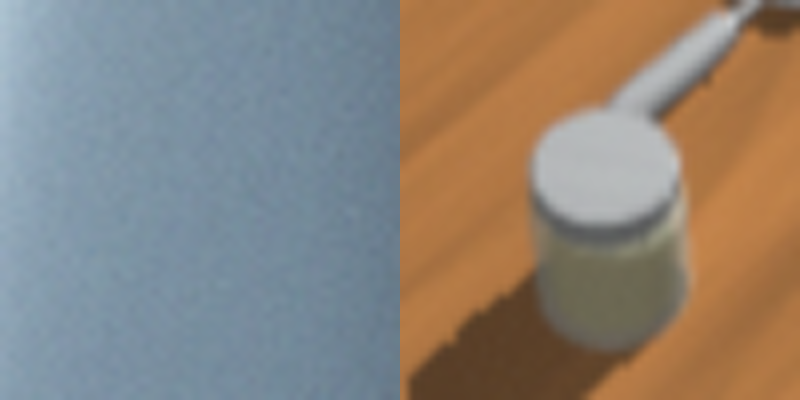

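```bash
python3 - <<'E'
from h import *
c=load('scene'); f=lambda X,Y:(217+(X-400+.5)/8-.5,216+(Y+.5)/8-.5)
print(back(c,[f(606,166)],.086),back(c,[f(614,310)],.0))
E
```

```text
[[ 0.42697041 -0.13375601  0.086     ]] [[ 4.33113828e-01 -1.42103250e-01  2.22044605e-16]]
```

Request:
{"fn": "play_rows", "kwargs": {
  "moves": [-0.016,-0.05,0,0,0,0,0,-0.032,-0.1,0,0,0,0,0,-0.048,-0.15,0,0,0,0,0,-0.064,-0.205,0,0.004,0,0,0,-0.064,-0.205,0,0.004,0,0,0]
}}

```text
t: 53.7
position: [0.4235, -0.1354, 0.2473]
ee_rot: [-3.136, -0.0, 1.569]
contact_force: [1.1, -0.2, 0.5]
width: 0.0855
grasp_force: 0.0
```

Request:
{"fn": "play_rows", "kwargs": {
  "moves": [0,0.004,0.04,-0.005,0,0,0,0,0.004,0.08,-0.005,0,0,0,0,0.004,0.11,-0.005,0,0,0,0,0.004,0.125,-0.005,0,0,0,0,0.004,0.125,-0.005,0,0,0]
}}

```text
t: 54.32
position: [0.4296, -0.1345, 0.1214]
ee_rot: [-3.14, -0.001, 1.571]
contact_force: [-0.1, -1.7, 0.4]
width: 0.0855
grasp_force: 0.0
```

```bash
python3 - <<'E'
from h import *
to(.4275,-.1355,.06,1.5708)
E
```

```text
t 54.33 pos [ 0.4296 -0.1345  0.1214] shift [-0.0011 -0.002   0.0614] turn [-0.0018 -0.0013  0.0002] grip 0.0855 0.0 F [-0.1 -1.7  0.4]
```

Request:
{"fn": "play_rows", "kwargs": {
  "moves": [-0.001,-0.002,0.015,0,0,0,0,-0.001,-0.002,0.03,0,0,0,0,-0.001,-0.002,0.045,0,0,0,0,-0.001,-0.002,0.06,0,0,0,0,-0.001,-0.002,0.06,0,0,0,0]
}}

```text
t: 54.95
position: [0.4281, -0.1357, 0.0626]
ee_rot: [-3.141, -0.001, 1.571]
contact_force: [-0.8, -0.1, -0.5]
width: 0.0855
grasp_force: 0.0
```

Request:
{"fn": "play_rows", "kwargs": {
  "moves": [0,0,0,0,0,0,0.15,0,0,0,0,0,0,0.25,0,0,0,0,0,0,0.5,0,0,0,0,0,0,1,0,0,0,0,0,0,1],
  "newtons": 40
}}

```text
t: 55.58
position: [0.4288, -0.1361, 0.064]
ee_rot: [3.139, 0.0, 1.571]
contact_force: [-4.0, 2.1, 15.1]
width: 0.0636
grasp_force: 40.3
```

Request:
{"fn": "play_rows", "kwargs": {
  "moves": [0,0,-0.025,0,0,0,1,0,0,-0.055,0,0,0,1,0,0,-0.085,0,0,0,1,0,0,-0.11,0,0,0,1,0,0,-0.11,0,0,0,1]
}}

```text
t: 56.2
position: [0.4292, -0.1363, 0.1745]
ee_rot: [3.138, 0.001, 1.571]
contact_force: [-0.3, -0.3, -3.2]
width: 0.0632
grasp_force: 47.2
```

```bash
python3 - <<'E'
from h import *
to(.6269,-.1685,.17,1.5708)
E
```

```text
t 56.2 pos [ 0.4292 -0.1363  0.1745] shift [-0.0322  0.1977  0.0053] turn [ 0.004   0.0006 -0.0001] grip 0.0632 47.2 F [-0.3 -0.3 -3.2]
```

Jar held (bottom about 0.11). Carry it over the short bay.

Request:
{"fn": "play_rows", "kwargs": {
  "moves": [-0.006,0.04,0,0,0,0,1,-0.013,0.08,0,0,0,0,1,-0.02,0.12,0,0,0,0,1,-0.026,0.16,0,0,0,0,1,-0.032,0.198,0,0.003,0,0,1]
}}

```text
t: 56.82
position: [0.627, -0.168, 0.1715]
ee_rot: [-3.138, -0.001, 1.571]
contact_force: [0.5, -0.5, -1.7]
width: 0.0633
grasp_force: 47.2
```

Request:
{"fn": "play_rows", "kwargs": {
  "moves": [0,0,0.02,0,0,0,1,0,0,0.04,0,0,0,1,0,0,0.04,0,0,0,1]
}}

```text
t: 57.2
position: [0.6247, -0.1676, 0.1304]
ee_rot: [-3.135, -0.001, 1.571]
contact_force: [0.1, -0.5, -2.0]
width: 0.0635
grasp_force: 47.2
```

```bash
python3 - <<'E'
from h import *
to(.6269,-.1685,.071,1.5708)
E
```

```text
t 57.2 pos [ 0.6247 -0.1676  0.1304] shift [-0.001   0.0026  0.0594] turn [-0.0063 -0.0015 -0.0001] grip 0.0635 47.2 F [ 0.1 -0.5 -2. ]
```

Request:
{"fn": "play_rows", "kwargs": {
  "moves": [0,0.001,0.015,-0.004,0,0,1,0,0.001,0.03,-0.004,0,0,1,0,0.001,0.045,-0.004,0,0,1,0,0.001,0.057,-0.004,0,0,1,0,0.001,0.061,-0.004,0,0,1]
}}

```text
t: 57.82
position: [0.6264, -0.1678, 0.0709]
ee_rot: [3.141, -0.001, 1.571]
contact_force: [-0.2, 0.4, -1.8]
width: 0.0634
grasp_force: 47.2
```

Request:
{"fn": "play_rows", "kwargs": {
  "moves": [0,0,0.001,0,0,0,1,0,0,0.002,0,0,0,1]
}}

```text
t: 58.08
position: [0.6272, -0.168, 0.0703]
ee_rot: [3.139, -0.0, 1.571]
contact_force: [0.2, -0.9, -1.3]
width: 0.0637
grasp_force: 47.2
```

Request:
{"fn": "play_rows", "kwargs": {
  "moves": [0,0,0.001,0,0,0,1,0,0,0.002,0,0,0,1,0,0,0.002,0,0,0,1]
}}

```text
t: 58.45
position: [0.627, -0.168, 0.0682]
ee_rot: [3.139, -0.0, 1.571]
contact_force: [-1.0, 0.8, 1.6]
width: 0.0637
grasp_force: 47.6
```

Request:
{"fn": "play_rows", "kwargs": {
  "moves": [0,0,0,0,0,0,0.3,0,0,0,0,0,0,0.13,0,0,0,0,0,0,0.13]
}}

```text
t: 58.82
position: [0.6269, -0.1679, 0.0678]
ee_rot: [3.14, -0.0, 1.571]
contact_force: [-0.2, -0.6, -0.7]
width: 0.0742
grasp_force: 0.0
```

Request:
{"fn": "play_rows", "kwargs": {
  "moves": [0,0,-0.025,0,0,0,0.12,0,0,-0.055,0,0,0,0.12,0,0,-0.095,0,0,0,0.12,0,0,-0.14,0,0,0,0,0,0,-0.18,0,0,0,0]
}}

```text
t: 59.45
position: [0.6265, -0.168, 0.2496]
ee_rot: [3.139, -0.0, 1.571]
contact_force: [0.9, -0.2, 0.8]
width: 0.085
grasp_force: 0.0
```

Request:
{"fn": "play_rows", "kwargs": {
  "moves": [-0.02,-0.05,0,0,0,0,0,-0.04,-0.1,0,0,0,0,0,-0.06,-0.15,0,0,0,0,0,-0.08,-0.2,0,0,0,0,0,-0.1,-0.23,0,0,0,0,0]
}}

```text
t: 60.08
position: [0.3946, -0.2683, 0.2478]
ee_rot: [3.14, -0.0, 1.57]
contact_force: [0.8, -1.4, 0.2]
width: 0.0851
grasp_force: 0.0
```

```bash
python3 - <<'E'
from h import *
c=shot('scene'); t=shot('top')
f=lambda q,x,y,w,h,s:cv2.resize(q['pixels'][y:y+h,x:x+w],None,fx=s,fy=s,interpolation=cv2.INTER_CUBIC)
A=f(t,186,112,166,70,4.8)[:,:796]; B=f(c,245,190,130,80,3.2); im=np.zeros((600,800,3),np.uint8); im[:A.shape[0],:796]=A; im[340:596,:B.shape[1]]=B
save(im,'end',1); print(get_state()['t'],get_state()['position'])
E
```

```text
60.175 [ 0.3942192 -0.269285   0.24792  ]
```

View pics/end.png

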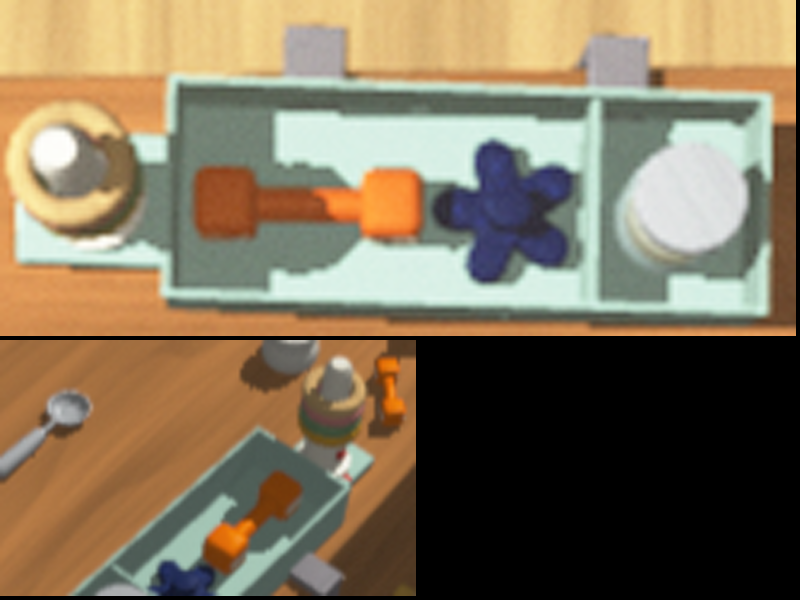

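The final view shows four rings flat on the locked post, with the wood ring on top at (72,165). The rattle (308,203) and star (510,210) lie in the long bay, and the jar stands in the short bay (690,200). Handing in.

```bash
python3 -c "
from h import *
print(finish_job())"
```

```text
the job is handed in; nothing more can be done
None
```

The job is handed in at about 60 s: the post is locked on the stub, all four rings are threaded on it, the star and the larger rattle are in the long bay, and the jar stands upright in the short bay; no verdict came back, so this rests on the last camera view and force readings.

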